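# Load the rocking test tray with a matched pair of transformers

## Task

Take the two matching large transformers from the ledge under the lamp bar and stand them upright on the pivoting aluminium tray, one well out on each side of the pivot, so that the tray stays level by itself. Set them down gently, do not drop them, and leave the small transformer and the other things on the bench where they are.

Things in the scene. Friction and masses are not known exactly. Their poses are not given: they have to be found in the camera images.
- transformer_a_center (a point): one of the two matching large transformers on the ledge: 80 long (own x), 54 wide (own y), 62 high, 0.5 kg (the two agree within 8 %). Dark steel core in the middle, 38 long, 54 wide, flat sides facing own +-y over its height: grip there; copper coil 30 wide, sticking out to 70 long; foot plate 80 x 54 x 4. Point: its centre, 31 above its underside; z up
- transformer_b_center (a point): the other large transformer: 80 long (own x), 54 wide (own y), 62 high, 0.5 kg (the two agree within 8 %). Dark steel core in the middle, 38 long, 54 wide, flat sides facing own +-y over its height: grip there; copper coil 30 wide, sticking out to 70 long; foot plate 80 x 54 x 4. Point: its centre, 31 above its underside; z up
- small_transformer_center (a point): smaller transformer of the same make on the same ledge, 62 x 42 x 48 high; it stays. Point: its centre, 24 above its underside. The three stand in any order in a row along the ledge's y, about 110 apart, own x within 7 degrees of the ledge's x
- ledge: fixed grey board 130 (own x) x 450 (own y) x 12 thick, origin at the centre of its underside on the bench. The transformers stand on its top; the lamp bar on two round posts (radius 8, at own x 16, y +-215) runs over them. Its own -x side, roughly towards the robot, is open
- lamp_bar (a point): centre of the white lamp bar fixed over the ledge, 460 long (own y), 48 wide (own x), 22 thick; underside 162 above the bench. It hangs above the row of transformers, off to +x, covering ledge x -8 to +40, and blocks a hand from straight above: reach in and draw out on the ledge's -x side with the hand tilted back 35 to 45 degrees
- pan_mid (a point): the middle of the pivoting aluminium tray, on its upper floor surface, 13 above the pivot axle and 68 above the bench. Own x is along the axle, own y along the tray's length, z up. Tray 130 (x) x 320 (y), inside 122 x 312, rim 8 high and 4 thick; its stand is fixed
- pan (a joint): tip of the tray, rad: 0 level, + = its +y end up; stops at +-0.12. Damped and softly centred (2.5 N m/rad): empty it stands level; one large transformer 90 from the middle tips it to the stop; two at like distances on opposite sides leave it level; 10 of difference in distance tips it about 0.025
- cup: paper cup, 76 across, 90 high, bystander; origin under its centre
- solder_spool: grey spool, 60 across, 50 high, bystander; origin under its centre
- pliers: pliers lying flat, 150 long, bystander; origin at its middle
- screwdriver: screwdriver lying flat, about 200 long, bystander
- meter: black hand multimeter lying flat, 160 x 78 x 36, bystander; origin under its centre
Mind the look-alikes: they are no part of the job. What is shaped like the part that bears transformer_b_center but purple, red or turquoise is not meant.

How it is judged:
On the way:
1. a large transformer stands released on the tray, clear to one side of the pivot (((contact force between transformer_a and pan above 1 N and contact force between transformer_a and the fingers below 0.05 N and angle between transformer_a_center's own z axis and vertical below 0.18 rad and z of transformer_a_center in the frame of pan_mid between 0.025 and 0.037 m and (y of transformer_a_center in the frame of pan_mid above 0.055 m or y of transformer_a_center in the frame of pan_mid below -0.055 m)) or (contact force between transformer_b and pan above 1 N and contact force between transformer_b and the fingers below 0.05 N and angle between transformer_b_center's own z axis and vertical below 0.18 rad and z of transformer_b_center in the frame of pan_mid between 0.025 and 0.037 m and (y of transformer_b_center in the frame of pan_mid above 0.055 m or y of transformer_b_center in the frame of pan_mid below -0.055 m)))), for 0.2 s.
At the end, for the whole second after the job is handed in: both large transformers stand upright (within 0.18 rad) on the tray's floor, released and at rest, centres on opposite sides of the pivot and each at least 55 mm from it, and the tray is still and level within 0.04 rad (contact force between each of transformer_a, transformer_b and pan above 1 N and contact force between each of transformer_a, transformer_b and the fingers below 0.05 N and angle between each of transformer_a_center, transformer_b_center's own z axis and vertical below 0.18 rad and z of transformer_a_center in the frame of pan_mid between 0.025 and 0.037 m and z of transformer_b_center in the frame of pan_mid between 0.025 and 0.037 m and ((y of transformer_a_center in the frame of pan_mid above 0.055 m and y of transformer_b_center in the frame of pan_mid below -0.055 m) or (y of transformer_a_center in the frame of pan_mid below -0.055 m and y of transformer_b_center in the frame of pan_mid above 0.055 m)) and value of joint pan between -0.04 and 0.04 rad and linear speed of each of transformer_a, transformer_b below 0.02 m/s and velocity of joint pan between -0.05 and 0.05 rad/s); the robot touches nothing.
It fails at once if the transformer a is dropped (moves faster than 0.6 m/s while out of the fingers) (linear speed of transformer_a above 0.6 m/s and contact force between transformer_a and the fingers below 0.01 N).
It fails at once if the transformer b is dropped (moves faster than 0.6 m/s while out of the fingers) (linear speed of transformer_b above 0.6 m/s and contact force between transformer_b and the fingers below 0.01 N).
It fails at once if the small transformer is moved more than 25 mm (distance of small_transformer_center from where it was at the start of the episode above 0.025 m).
It fails at once if another thing on the bench is moved more than 40 mm (distance of any of cup, solder_spool, pliers, screwdriver, meter from where it was at the start of the episode above 0.04 m).
It also fails if it takes over 72 s, if anything falls off the work surface, if the arm or the gripper's body presses on something with over 40 N, if the wrist force passes 120 N, or if a joint passes its speed limit or range.

## Robot

A 7-joint arm with a two-finger parallel gripper is mounted at the origin on the work surface. World frame = base frame: x ahead of the robot, y to its left, z up, the work surface at z = 0. Lengths are in m, angles in rad, forces in N, time in s.
With the tool pointing down it reaches from about 0.35 to 0.775 m from the base axis. Payload 3.1 kg.
Tool frame: the origin (TCP) lies on the centre line of the jaws, within the pads' length; the fingertips stand 11 mm ahead of it and the grasp point (between the pads) lies 8 mm behind it; z points along the fingers, y is the direction in which the jaws open and shut (so a half turn about z gives the same grasp; the last joint's range is limited). The gripper opens to 85 mm and grips with 20 to 120 N. Pads are 22 mm wide; open, the fingers measure 114 mm over their backs; the gripper's body (76 mm by 85 mm) begins 54 mm behind the grasp point. The pads swing forward as they close: fully open they stand 13 mm farther back than shut.
Start: joints at [-1.305, 0.311, 0.014, 1.512, -0.004, 1.319, -0.027], TCP at [0.167, 0.524, 0.217] pointing down, gripper open.
Joint ranges: [-2.7, 2.7], [-0.3, 1.91], [-1.27, 1.3], [0.12, 2.57], [-1.44, 4.58], [0.2, 2.03], [-3.05, 3.05]. Speed limits (rad/s): [2.79, 2.79, 3.14, 3.14, 3.14, 3.14, 3.14].

## Interface

Orientations are given as [roll, pitch, yaw] about the fixed x, y, z axes, in that order (R = Rz(yaw) Ry(pitch) Rx(roll)).
In Python, from workcell import r, optics gives the robot as it stands.
- The arm moves only by the tool send_rows, never from a script. Its argument "commands" is a list of rows, each a list of 3 entries, a list of its own where there are three numbers: the shift along the tool's x, y, z in cm, then the turn, a rotation vector about the tool's x, y, z in rad, then the opening, from 0 (shut) to 1 (fully open). A call has 1 to 12 rows; each row shifts and turns the commanded pose from where the row before left it, along the tool's axes as they then stand; what a row does not reach is not made up. A row lasts 1/10 s, in which the tool goes at most 50 mm and 8.59 degrees, less where a joint would pass 70% of its speed; a pose out of reach is approached as far as the arm can. A call with a gripper value outside its range is refused whole. The fingers move at their own pace and stop on an object; "newtons" is the grip in N (left out, the last holds). Time passes only in rows, so rows that do not move let the fingers close. It gives the time, the measured TCP pose, the force and the opening at its end, in the units of the state.
- r.get_state(): the state, without advancing time (a new reading comes with each control period).
- optics.snapshot(name): name is "scene" or "top" or "wrist"; returns a dict with "pixels" (400x640x3 uint8, red, green, blue), "fovy" (degrees; the focal length in pixels is half the picture's height over the tangent of half this angle, whatever the lens; pixels are square), "cx", "cy" (the principal point, pixels), "origin" and "attitude" of the camera in the world; the wrist camera has in their place "T_tool_cam" (4x4, takes a point from camera to tool coordinates, whose origin is the TCP and whose axes are the flange's). Camera axes: x right, y down, z forward; pixel columns grow to the right and rows downward; lengths in m; the calibration is good to about 2 mm. A picture is of the moment at which its call begins: read the wrist's pose just before it. There is no depth.
- r.sign_off(): hands the job in, once; it reports no verdict.
The state is a dict: "time_s": time; "joint_pos": joint angles; "qvel": joint speeds; "tau": joint torques, N m; "ee_pos": TCP position; "orientation": TCP orientation; "force": force on the tool from outside, world axes, zero at the start; "moment": the same for the moment, N m; "width": finger opening in m.
Only numpy, scipy, OpenCV 4.12 (cv2) and the standard library are available. Lean on these libraries where they do the work, as an engineer would, in place of code of your own. Each camera call takes 0.05 s, during which the arm holds its last target. There are 200 camera calls.

## Working session

There is one attempt and no reset: what is moved stays moved. The work goes in short steps, Python scripts to look and compute and a tool call to move; the robot and the scene stay as the last step left them, time stands still between calls to the robot, and variables do not carry over. Pictures are saved under pics/ and viewed, about 8 in all and at most 12, crops included, and the job is handed in when it is done.

Besides the shell and the picture viewer there is one more tool, called after "Emit:" in YAML: its name, and indented under it one key for each argument. send_rows: Moves the arm, as the interface text tells. Its arguments: {"type":"object","properties":{"commands":{"type":"array","items":{"type":"array"}},"newtons":{"type":"number"}},"required":["commands"]}

```bash
ls; mkdir -p pics; python3 - <<'E'
from workcell import r, optics
import cv2, numpy as np
print(r.get_state())
for n in ["scene","top"]:
    s=optics.snapshot(n); cv2.imwrite(f"pics/{n}0.png",s["pixels"][:,:,::-1])
    print(n,{k:v for k,v in s.items() if k!="pixels"})
    np.savez(f"{n}0.npz",**s)
E
```

```text
pics
{'time_s': 0.0, 'joint_pos': array([-1.30473715,  0.31171774,  0.01398967,  1.51306642, -0.00439008,
        1.3191497 , -0.02718245]), 'qvel': array([-8.06459064e-05,  4.13776723e-04,  7.38226380e-04, -1.41771042e-04,
        1.76324642e-04, -3.70670360e-04, -5.03740076e-04]), 'tau': array([ 5.10637055e-04, -3.79900217e+01,  1.46445218e-01, -2.30599844e+01,
        1.23250656e-02,  1.34438035e-02, -1.39190564e-05]), 'ee_pos': array([0.16637299, 0.52344576, 0.21542165]), 'orientation': array([-3.13928438e+00,  1.03928428e-04,  2.83393259e+00]), 'force': array([ 1.27981315, -1.22546218,  0.71858614]), 'moment': array([ 0.00632402, -0.06941458,  0.0007794 ]), 'width': 0.08554093253146915}
scene {'fovy': 47.27134352607757, 'cx': 323.8044810291819, 'cy': 203.65771341985814, 'origin': array([ 1.02155402, -0.64901597,  0.94829944]), 'attitude': array([-2.35893787,  0.0099775 ,  0.59460064])}
top {'fovy': 48.84062101484541, 'cx': 319.098094459326, 'cy': 195.62416900958274, 'origin': array([0.49898513, 0.01932274, 1.16188462]), 'attitude': array([-3.10358477, -0.0175752 , -1.56561846])}
```

View pics/scene0.png

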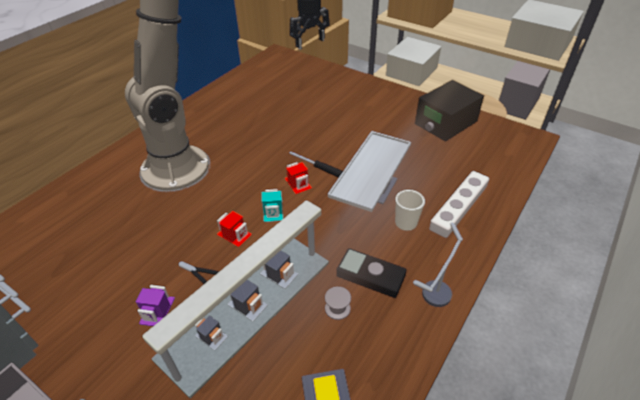

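View pics/top0.png

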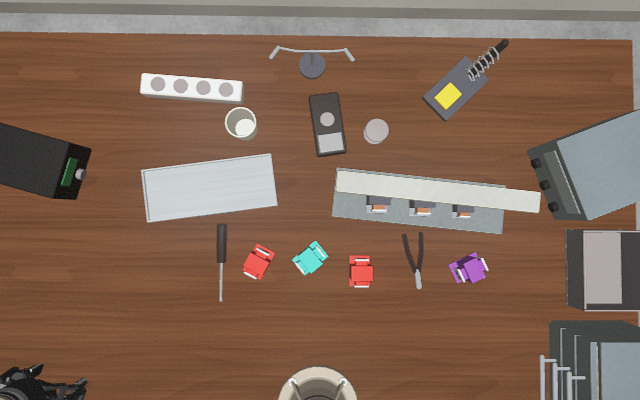

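The top view has +x up and +y to the left. The three ledge transformers are at (378,205), (422,209) and (464,211). In the scene view they are at (281,267), (246,297) and (209,330), and the last one looks smallest. The coloured decoys stand on the bench: red (258,261) and (360,271), turquoise (310,258), purple (468,268). The tray is at about (209,188). Next is one close crop plus measurements.

```bash
cat > h.py <<'E'
import numpy as np, cv2
from scipy.spatial.transform import Rotation as Ro
def load(n): return dict(np.load(n+".npz"))
def cam(s,T=None):
    f=200/np.tan(np.radians(float(s["fovy"])/2))
    if T is None: R=Ro.from_euler("xyz",s["attitude"]).as_matrix(); o=np.array(s["origin"])
    else: R,o=T[:3,:3],T[:3,3]
    return f,float(s["cx"]),float(s["cy"]),R,o
def ray(c,u,v):
    f,cx,cy,R,o=c; d=R@np.array([(u-cx)/f,(v-cy)/f,1]); return o,d/np.linalg.norm(d)
def onz(c,u,v,z):
    o,d=ray(c,u,v); return o+d*(z-o[2])/d[2]
def proj(c,p):
    f,cx,cy,R,o=c; q=R.T@(np.array(p)-o); return np.array([cx+f*q[0]/q[2],cy+f*q[1]/q[2]])
def tri(c1,p1,c2,p2):
    o1,d1=ray(c1,*p1);o2,d2=ray(c2,*p2)
    A=np.stack([d1,-d2],1);t=np.linalg.lstsq(A,o2-o1,rcond=None)[0]
    a,b=o1+t[0]*d1,o2+t[1]*d2; return (a+b)/2,np.linalg.norm(a-b)
E
python3 - <<'E'
from h import *
S=load("scene0");T=load("top0");cs,ct=cam(S),cam(T)
a=cv2.resize(T["pixels"][160:240,330:550],None,fx=3.6,fy=3.6,interpolation=cv2.INTER_CUBIC)
b=cv2.resize(S["pixels"][235:355,180:330],None,fx=2.6,fy=2.6,interpolation=cv2.INTER_CUBIC)
c=cv2.resize(S["pixels"][120:220,320:420],None,fx=2.6,fy=2.6,interpolation=cv2.INTER_CUBIC)
im=np.zeros((600,800,3),np.uint8);im[:a.shape[0],:a.shape[1]]=a;im[288:600,:390]=b[:312];im[288:288+260,400:660]=c
cv2.imwrite("pics/crop1.png",im[:,:,::-1])
# tray by colour in top
hsv=cv2.cvtColor(T["pixels"],cv2.COLOR_RGB2HSV)
m=((hsv[...,1]<45)&(hsv[...,2]>110)).astype(np.uint8)
m[:, :130]=0;m[:140]=0;m[240:]=0;m2=m.copy();m2[:,300:]=0
k=max(cv2.findContours(m2,0,2)[0],key=cv2.contourArea);r=cv2.minAreaRect(k);print("tray",r)
P=[onz(ct,u,v,0.076) for u,v in cv2.boxPoints(r)];print(np.round(P,4)); print("sides",[np.linalg.norm(P[i]-P[i-1]).round(4) for i in range(4)],"mid",np.mean(P,0))
E
```

```text
tray ((208.642333984375, 187.60995483398438), (53.71419906616211, 131.99655151367188), 82.69424438476562)
[[0.6023 0.4412 0.076 ]
 [0.6462 0.1207 0.076 ]
 [0.5146 0.1027 0.076 ]
 [0.4718 0.4219 0.076 ]]
sides [np.float64(0.1319), np.float64(0.3235), np.float64(0.1328), np.float64(0.3221)] mid [0.55872229 0.27160421 0.076     ]
```

View pics/crop1.png

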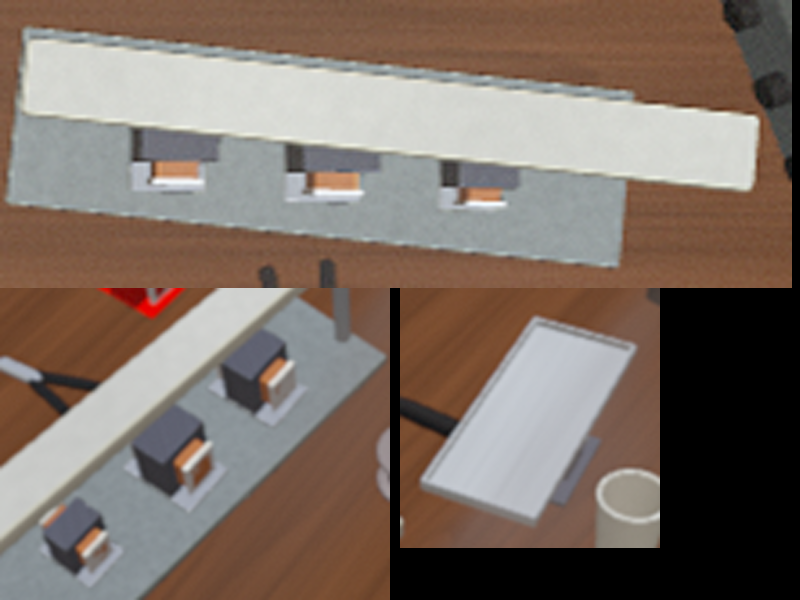

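The crop shows two equal large cores, at scene (278,262) and (246,290), and a clearly smaller one at (209,324), which is the right-hand one in the top view. The candidates are the three on the ledge plus the four coloured decoys. I choose the two at the +y end. Now a rough position fix and the move to a wrist-camera look pose.

```bash
cat >> h.py <<'E'
def plan(st,p,R,n=None,h=None):
    """constant rows (shift cm, rotvec) in tool axes taking state to (p,R)"""
    p0=np.array(st["ee_pos"]);R0=Ro.from_euler("xyz",st["orientation"])
    w=(R0.inv()*R).as_rotvec(); d=np.linalg.norm(np.array(p)-p0)
    if n is None: n=max(1,int(np.ceil(max(d/0.045,np.linalg.norm(w)/0.14))))
    M=sum((R0*Ro.from_rotvec(w*i/n)).as_matrix() for i in range(n))
    s=np.linalg.solve(M,np.array(p)-p0)
    print("rows",n,"shift_cm",np.round(s*100,2).tolist(),"turn",np.round(w/n,4).tolist(),"dist",d.round(4))
def hand(t,az,flip=1):
    """tool z tilted by t from down towards heading az; jaws (tool y) horizontal; flip picks sign"""
    z=np.array([np.sin(t)*np.cos(az),np.sin(t)*np.sin(az),-np.cos(t)])
    y=flip*np.array([-np.sin(az),np.cos(az),0]); x=np.cross(y,z)
    return Ro.from_matrix(np.stack([x,y,z],1))
E
python3 - <<'E'
from h import *
from workcell import r,optics
S=load("scene0");T=load("top0");cs,ct=cam(S),cam(T)
for n,u,v,z in [("A",278.5,261.5,.074),("B",246.2,290.4,.074),("s",208.8,324.2,.06)]: print(n,onz(cs,u,v,z))
L=[onz(ct,330+a/3.6,160+b/3.6,.012) for a,b in [(8,203),(617,266),(22,30)]]
print("ledge",np.round(L,4)); e=L[0]-L[1]; print("yaw",np.arctan2(-e[0],e[1]),np.linalg.norm(e),np.linalg.norm(L[2]-L[0]))
st=r.get_state()
R=Ro.from_euler("xyz",st["orientation"]).as_matrix();print(R.round(3))
W=optics.snapshot("wrist");print(W["T_tool_cam"].round(4),W["fovy"],W["cx"],W["cy"])
E
```

```text
A [ 0.54621365 -0.15574747  0.074     ]
B [ 0.53588645 -0.26149848  0.074     ]
s [ 0.51783093 -0.36709223  0.06      ]
ledge [[ 0.4888 -0.0352  0.012 ]
 [ 0.4452 -0.4794  0.012 ]
 [ 0.6147 -0.0449  0.012 ]]
yaw -0.09789532009682801 0.4463814457534169 0.12623009467091706
[[-0.953  0.303 -0.001]
 [ 0.303  0.953 -0.002]
 [-0.    -0.002 -1.   ]]
[[-3.000e-04 -9.583e-01 -2.858e-01  7.200e-02]
 [ 1.000e+00 -2.000e-04 -2.000e-04  2.000e-04]
 [ 2.000e-04 -2.858e-01  9.583e-01 -1.586e-01]
 [ 0.000e+00  0.000e+00  0.000e+00  1.000e+00]] 59.10006626384488 317.6039278995116 198.49625663780324
```

```bash
python3 - <<'E'
from h import *
from workcell import r,optics
st=r.get_state()
plan(st,[.42,.2,.25],hand(np.radians(38),-.05),n=12)
E
```

```text
rows 12 shift_cm [-2.61, -2.25, 0.48] turn [-0.0073, -0.055, -0.0206] dist 0.4125
```

Emit:
send_rows:
  commands:
    - [[-2.6,-2.25,0.5],[-0.0073,-0.055,-0.0206],1]
    - [[-2.6,-2.25,0.5],[-0.0073,-0.055,-0.0206],1]
    - [[-2.6,-2.25,0.5],[-0.0073,-0.055,-0.0206],1]
    - [[-2.6,-2.25,0.5],[-0.0073,-0.055,-0.0206],1]
    - [[-2.6,-2.25,0.5],[-0.0073,-0.055,-0.0206],1]
    - [[-2.6,-2.25,0.5],[-0.0073,-0.055,-0.0206],1]
    - [[-2.6,-2.25,0.5],[-0.0073,-0.055,-0.0206],1]
    - [[-2.6,-2.25,0.5],[-0.0073,-0.055,-0.0206],1]
    - [[-2.6,-2.25,0.5],[-0.0073,-0.055,-0.0206],1]
    - [[-2.6,-2.25,0.5],[-0.0073,-0.055,-0.0206],1]
    - [[-2.6,-2.25,0.5],[-0.0073,-0.055,-0.0206],1]
    - [[-2.6,-2.25,0.5],[-0.0073,-0.055,-0.0206],1]

```text
time_s: 1.35
ee_pos: [0.4195, 0.1989, 0.2478]
orientation: [3.14, 0.665, 3.091]
force: [0.2, 0.7, 0.7]
width: 0.0852
```

```bash
python3 - <<'E'
from h import *
from workcell import r,optics
st=r.get_state();print(st["time_s"],st["ee_pos"],st["orientation"],st["joint_pos"].round(2))
plan(st,[.40,-.20,.18],hand(np.radians(38),-.098))
E
```

```text
1.35 [0.41950343 0.19892558 0.24783175] [3.14007063 0.66549075 3.09137946] [-1.14 -0.24  0.19  2.2   0.77  0.92  0.17]
rows 10 shift_cm [0.35, -3.99, 0.59] turn [0.0031, 0.0002, 0.0038] dist 0.4051
```

Emit:
send_rows:
  commands:
    - [[0.35,-4.0,0.6],[0.003,0,0.004],1]
    - [[0.35,-4.0,0.6],[0.003,0,0.004],1]
    - [[0.35,-4.0,0.6],[0.003,0,0.004],1]
    - [[0.35,-4.0,0.6],[0.003,0,0.004],1]
    - [[0.35,-4.0,0.6],[0.003,0,0.004],1]
    - [[0.35,-4.0,0.6],[0.003,0,0.004],1]
    - [[0.35,-4.0,0.6],[0.003,0,0.004],1]
    - [[0.35,-4.0,0.6],[0.003,0,0.004],1]
    - [[0.35,-4.0,0.6],[0.003,0,0.004],1]
    - [[0.35,-4.0,0.6],[0.003,0,0.004],1]

```text
time_s: 2.35
ee_pos: [0.4372, -0.1267, 0.1672]
orientation: [-3.126, 0.64, 3.048]
force: [1.0, 0.1, 1.3]
width: 0.0854
```

```bash
cat >> h.py <<'E'
def wristcam(name):
    from workcell import r,optics
    st=r.get_state(); s=optics.snapshot("wrist"); T=np.eye(4)
    T[:3,:3]=Ro.from_euler("xyz",st["orientation"]).as_matrix();T[:3,3]=st["ee_pos"]
    T=T@s["T_tool_cam"]; np.savez(name,T=T,**s)
    cv2.imwrite(f"pics/{name}.png",s["pixels"][:,:,::-1]); return cam(s,T),s["pixels"],st
def loadw(name): s=load(name); return cam(s,s["T"]),s["pixels"]
E
python3 - <<'E'
from h import *
c,im,st=wristcam("w1");print(st["time_s"],st["ee_pos"],st["orientation"],st["joint_pos"].round(2),c[4])
for p in [(.546,-.156,.043),(.536,-.261,.043)]: print(proj(c,p))
E
```

```text
2.35 [ 0.43723813 -0.12666629  0.16719722] [-3.12645151  0.63956494  3.04753708] [-0.13 -0.28  0.41  2.42  0.01  0.35  1.76] [ 0.28660438 -0.10997948  0.25124403]
[300.29724104 188.1414662 ]
[189.89059162 187.65316256]
```

View pics/w1.png

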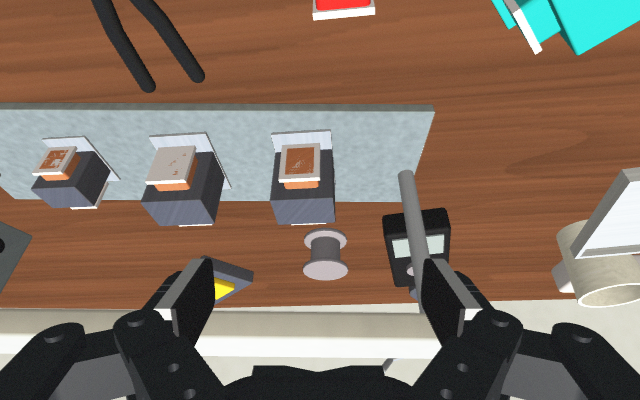

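The wrist view is inverted, with the near side at the top. Large A is at (302,178), large B at (185,178) and the small one at (72,180). I'll take a second wrist view shifted sideways for the two-place measurement.

Emit:
send_rows:
  commands:
    - [[0,-4,0],[0,0,0],1]
    - [[0,-4,0],[0,0,0],1]
    - [[0,-3,0],[0,0,0],1]
    - [[0,0,0],[0,0,0],1]

```text
time_s: 2.8
ee_pos: [0.4265, -0.2398, 0.1702]
orientation: [-3.128, 0.643, 3.037]
force: [-0.1, 1.0, 0.2]
width: 0.0855
```

```bash
python3 - <<'E'
from h import *
c,im,st=wristcam("w2");print(st["time_s"],st["ee_pos"],st["orientation"],st["joint_pos"].round(2),c[4])
c1,i1=loadw("w1")
u,v=proj(c,(.541,-.208,.043));print(u,v); u=int(u)
a=cv2.resize(i1[115:245,130:350],None,fx=2.3,fy=2.3,interpolation=cv2.INTER_CUBIC);b=cv2.resize(im[115:245,u-110:u+110],None,fx=2.3,fy=2.3,interpolation=cv2.INTER_CUBIC)
cv2.imwrite("pics/crop2.png",np.vstack([a,b])[:,:,::-1]);print(a.shape,u-110)
E
```

```text
2.8 [ 0.42652301 -0.23982453  0.17015197] [-3.12842701  0.64282858  3.03673422] [-0.39 -0.28  1.    2.33 -0.18  0.41  2.27] [ 0.27577504 -0.22178338  0.25370475]
365.8019296748825 185.0296540952904
(299, 506, 3) 255
```

View pics/crop2.png

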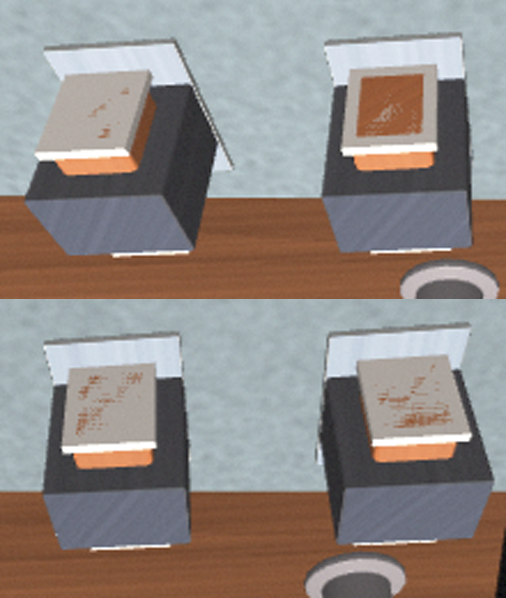

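The crop shows all four corners of each core's top face (the grey-blue quads) in both views. I'll triangulate those, plus the foot-plate front corners.

```bash
python3 - <<'E'
from h import *
c1,_=loadw("w1");c2,_=loadw("w2")
P={"A":[[(322,191),(470,190),(472,247),(338,250)],[(331,486),(493,480),(488,535),(340,543)]],
"B":[[(26,198),(163,193),(193,248),(68,255)],[(43,491),(189,487),(189,543),(63,549)]],
"Afoot":[[(325,42),(463,34)],[(328,334),(470,325)]],"Bfoot":[[(44,49),(175,41)],[(44,343),(181,334)]]}
for k,(a,b) in P.items():
    X=[]
    for p,q in zip(a,b):
        x,e=tri(c1,(130+p[0]/2.3,115+p[1]/2.3),c2,(255+q[0]/2.3,115+(q[1]-299)/2.3));X.append(x);print(k,x.round(4),e.round(4))
    X=np.array(X);d=X[1]-X[0];print("  mean",X.mean(0).round(4),"near len",np.linalg.norm(d).round(4),"yaw",np.arctan2(-d[0],d[1]).round(3))
    if len(X)==4:
        d=X[2]-X[3];print("  far yaw",np.arctan2(-d[0],d[1]).round(3))
E
```

```text
A [ 0.532  -0.1803  0.0644] 0.0013
A [ 0.5263 -0.1228  0.0711] 0.0002
A [ 0.5448 -0.1234  0.0836] 0.001
A [ 0.5528 -0.177   0.0778] 0.0005
  mean [ 0.539  -0.1509  0.0742] near len 0.0582 yaw 0.1
  far yaw 0.149
B [ 0.515  -0.2891  0.0724] 0.0003
B [ 0.5125 -0.2341  0.0759] 0.0005
B [ 0.5519 -0.2367  0.0745] 0.0009
B [ 0.5492 -0.2879  0.0764] 0.0001
  mean [ 0.5321 -0.2619  0.0748] near len 0.0552 yaw 0.044
  far yaw -0.052
Afoot [ 0.5012 -0.1773  0.0137] 0.0002
Afoot [ 0.5024 -0.123   0.0134] 0.0003
  mean [ 0.5018 -0.1501  0.0136] near len 0.0543 yaw -0.022
Bfoot [ 0.4934 -0.289   0.0149] 0.0
Bfoot [ 0.4925 -0.2345  0.0168] 0.0001
  mean [ 0.4929 -0.2617  0.0159] near len 0.0546 yaw 0.017
```

```bash
python3 - <<'E'
from h import *
c1,_=loadw("w1");c2,_=loadw("w2")
P={"A":[[(322,191),(470,190),(472,247),(338,250)],[(331,486),(493,480),(488,535),(340,543)]],
"B":[[(26,198),(163,193),(193,248),(68,255)],[(43,491),(189,487),(189,543),(63,549)]],
"Afoot":[[(325,42),(463,34)],[(328,334),(470,325)]],"Bfoot":[[(44,49),(175,41)],[(44,343),(181,334)]]}
for k,(a,b) in P.items():
    z=.016 if "foot" in k else .074
    for i,(c,ox,pp) in enumerate([(c1,130,a),(c2,255,b)]):
        X=np.array([onz(c,ox+u/2.3,115+(v-299*i)/2.3,z) for u,v in pp]);d=X[1]-X[0]
        print(k,i,X[:,:2].round(4).tolist(),"mean",X.mean(0).round(4),"yaw",np.arctan2(-d[0],d[1]).round(3),"far",(np.arctan2(-(X[2]-X[3])[0],(X[2]-X[3])[1]).round(3) if len(X)==4 else ""))
E
```

```text
A 0 [[0.5184, -0.1765], [0.5225, -0.1226], [0.5606, -0.1243], [0.5583, -0.1784]] mean [ 0.5399 -0.1504  0.074 ] yaw -0.076 far -0.043
A 1 [[0.52, -0.1823], [0.5221, -0.1244], [0.559, -0.1181], [0.5593, -0.176]] mean [ 0.5401 -0.1502  0.074 ] yaw -0.036 far 0.005
B 0 [[0.5131, -0.2876], [0.5145, -0.2352], [0.5518, -0.2368], [0.5526, -0.2902]] mean [ 0.533  -0.2625  0.074 ] yaw -0.027 far 0.015
B 1 [[0.5126, -0.2885], [0.5155, -0.2342], [0.5534, -0.2368], [0.5529, -0.2888]] mean [ 0.5336 -0.2621  0.074 ] yaw -0.053 far -0.009
Afoot 0 [[0.499, -0.1766], [0.4998, -0.1228]] mean [ 0.4994 -0.1497  0.016 ] yaw -0.015 far 
Afoot 1 [[0.4992, -0.1777], [0.5001, -0.124]] mean [ 0.4997 -0.1509  0.016 ] yaw -0.018 far 
Bfoot 0 [[0.4924, -0.2882], [0.4931, -0.2349]] mean [ 0.4928 -0.2615  0.016 ] yaw -0.013 far 
Bfoot 1 [[0.4925, -0.2887], [0.4933, -0.2345]] mean [ 0.4929 -0.2616  0.016 ] yaw -0.016 far
```

The two views agree: A's core centre is (0.540, -0.150), yaw about -0.03. B's is (0.533, -0.262), yaw about -0.02. Both tops measure z ≈ 0.074. Next, the pre-grasp for A.

```bash
python3 - <<'E'
from h import *
from workcell import r
R=hand(np.radians(40),-.03);z=R.as_matrix()[:,2]
plan(r.get_state(),np.array([.540,-.1503,.048])-.085*z,R,n=5)
E
```

```text
rows 5 shift_cm [-0.13, 1.83, 1.52] turn [-0.011, -0.0116, -0.0107] dist 0.119
```

Emit:
send_rows:
  commands:
    - [[-0.13,1.83,1.52],[-0.011,-0.0116,-0.0107],1]
    - [[-0.13,1.83,1.52],[-0.011,-0.0116,-0.0107],1]
    - [[-0.13,1.83,1.52],[-0.011,-0.0116,-0.0107],1]
    - [[-0.13,1.83,1.52],[-0.011,-0.0116,-0.0107],1]
    - [[-0.13,1.83,1.52],[-0.011,-0.0116,-0.0107],1]
    - [[0,0,0],[0,0,0],1]

```text
time_s: 3.45
ee_pos: [0.4724, -0.1562, 0.1211]
orientation: [3.13, 0.678, 3.106]
force: [-0.4, 0.0, -0.2]
width: 0.0851
```

```bash
python3 - <<'E'
from h import *
from workcell import r
st=r.get_state();print(st["joint_pos"].round(2),st["ee_pos"],st["orientation"])
R=hand(np.radians(40),-.03);z=R.as_matrix()[:,2]
plan(st,np.array([.540,-.1503,.048])-.085*z,R)
plan(st,np.array([.540,-.1503,.048])+.008*z,R,n=6)
E
```

```text
[-0.78 -0.16  1.25  2.43 -0.78  0.21  2.77] [ 0.47236154 -0.15615973  0.1210976 ] [3.13041418 0.6776863  3.10623885]
rows 1 shift_cm [-0.49, 0.78, 1.43] turn [0.0078, -0.0204, -0.0043] dist 0.017
rows 6 shift_cm [-0.1, 0.12, 1.79] turn [0.0013, -0.0034, -0.0007] dist 0.1077
```

Emit:
send_rows:
  commands:
    - [[-0.1,0.12,1.8],[0.001,-0.0034,-0.0007],1]
    - [[-0.1,0.12,1.8],[0.001,-0.0034,-0.0007],1]
    - [[-0.1,0.12,1.8],[0.001,-0.0034,-0.0007],1]
    - [[0,0,0],[0,0,0],1]

```text
time_s: 3.85
ee_pos: [0.4924, -0.1455, 0.114]
orientation: [-3.138, 0.668, 3.106]
force: [-0.8, 0.8, -0.1]
width: 0.0854
```

```bash
python3 - <<'E'
from h import *
from workcell import r
st=r.get_state();print(st["joint_pos"].round(2),st["ee_pos"],st["orientation"],st["force"])
R=hand(np.radians(40),-.03);z=R.as_matrix()[:,2]
plan(st,np.array([.540,-.1503,.048])+.008*z,R)
c,im,_=wristcam("w3")
cv2.imwrite("pics/w3.png",cv2.resize(im,(480,300))[:,:,::-1])
E
```

```text
[-0.84 -0.02  1.29  2.41 -1.14  0.26  3.04] [ 0.49243837 -0.14551627  0.11404151] [-3.13826917  0.6679774   3.10571915] [-0.80202714  0.84161619 -0.1004976 ]
rows 2 shift_cm [0.19, -0.15, 4.47] turn [-0.0035, -0.0151, -0.0023] dist 0.0895
```

View pics/w3.png

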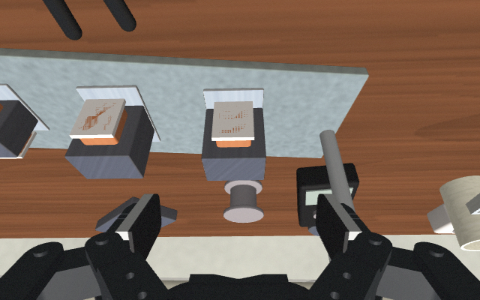

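The image shows the fingers still short of A (core top at about (235,155)), because the arm has drifted towards joint limits (j3 1.29, j7 3.04). I'll fit a simple kinematic model to the recorded poses so I can choose reachable postures.

```bash
cat > kin.py <<'E'
import numpy as np
from scipy.spatial.transform import Rotation as Ro
D=[([-1.3047,.3117,.0140,1.5131,-.0044,1.3191,-.0272],[.16637,.52345,.21542],[-3.13928,.0001,2.83393]),
([-1.14,-.24,.19,2.2,.77,.92,.17],[.4195,.1989,.2478],[3.14007,.66549,3.09138]),
([-.13,-.28,.41,2.42,.01,.35,1.76],[.43724,-.12667,.1672],[-3.12645,.63956,3.04754]),
([-.39,-.28,1.,2.33,-.18,.41,2.27],[.42652,-.23982,.17015],[-3.12843,.64283,3.03673]),
([-.78,-.16,1.25,2.43,-.78,.21,2.77],[.47236,-.15616,.1211],[3.13041,.67769,3.10624]),
([-.84,-.02,1.29,2.41,-1.14,.26,3.04],[.49244,-.14552,.11404],[-3.13827,.66798,3.10572])]
def fk(q,P,sg):
    h,L1,L2,L3,a,b,o1,o7=P
    R=Ro.identity();p=np.array([0,0,h])
    R=R*Ro.from_euler("z",sg[0]*q[0]+o1)*Ro.from_euler("y",q[1])*Ro.from_euler("z",sg[1]*q[2])
    p=p+R.apply([a,0,L1]); R=R*Ro.from_euler("y",q[3]); p=p+R.apply([-a,0,0])
    R=R*Ro.from_euler("z",sg[2]*q[4]); p=p+R.apply([0,0,L2])
    R=R*Ro.from_euler("y",q[5]); p=p+R.apply([b,0,0])
    R=R*Ro.from_euler("z",sg[3]*q[6]+o7); p=p+R.apply([0,0,L3])
    return p,R
E
python3 - <<'E'
from kin import *
import itertools
from scipy.optimize import least_squares
best=[]
for sg in itertools.product([1,-1],repeat=4):
  for o7 in (0,np.pi/2,np.pi,-np.pi/2):
    def f(P):
        e=[]
        for q,p,o in D:
            pp,R=fk(q,P,sg);e+=list((pp-p)*2)+list((Ro.from_euler("xyz",o).inv()*R).as_rotvec())
        return e
    s=least_squares(f,[.3,.4,.35,.2,0,0,0,o7]);best.append((s.cost,sg,s.x))
best.sort(key=lambda t:t[0])
for b in best[:3]: print(b[0],b[1],b[2].round(4).tolist())
E
```

```text
0.000848733197755055 (-1, -1, -1, -1) [0.2527, 0.4786, 0.4169, 0.3935, 0.0021, 0.0007, -0.0187, 1.5536]
0.0008487331977550577 (-1, -1, -1, -1) [0.2527, 0.4786, 0.4169, 0.3935, 0.0021, 0.0007, -0.0187, 1.5536]
0.0008487331977550621 (-1, -1, -1, -1) [0.2527, 0.4786, 0.4169, 0.3935, 0.0021, 0.0007, -0.0187, 1.5536]
```

```bash
cat >> kin.py <<'E'
P=[.2527,.4786,.4169,.3935,.0021,.0007,-.0187,1.5536];SG=(-1,-1,-1,-1)
LO=np.array([-2.7,-.3,-1.27,.12,-1.44,.2,-3.05]);HI=np.array([2.7,1.91,1.3,2.57,4.58,2.03,3.05])
from scipy.optimize import least_squares
def ik(p,R,q0,lam=0.002,w=None):
    """bounded IK staying near q0 (weak)"""
    q0=np.clip(q0,LO+.005,HI-.005)
    def f(q):
        a,B=fk(q,P,SG); return np.r_[(a-p)*3,(R.inv()*B).as_rotvec(),lam*(q-q0)]
    s=least_squares(f,q0,bounds=(LO,HI),xtol=1e-8); return s.x,np.linalg.norm(s.fun[:6])
def J(q):
    p,R=fk(q,P,SG);o=[]
    for i in range(7):
        d=np.array(q,float);d[i]+=1e-5;a,B=fk(d,P,SG);o.append(np.r_[(a-p)/1e-5,(B*R.inv()).as_rotvec()/1e-5])
    return np.array(o).T
E
cat > t.py <<'E'
from kin import *; from h import hand
rng=np.random.default_rng(0)
def sols(p,R,n=25):
    S=[]
    for k in range(n):
        q,e=ik(p,R,LO+(HI-LO)*rng.random(7),lam=1e-4)
        if e<2e-3: S.append(q)
    S=np.array(S) if S else np.zeros((0,7)); 
    m=np.minimum(S-LO,HI-S).min(1) if len(S) else []
    i=np.argsort(m)[::-1][:3] if len(S) else []
    return [(round(float(m[k]),2),S[k].round(2).tolist()) for k in i],len(S)
for nm,G,az in [("A",[.540,-.1503,.048],-.03),("B",[.533,-.262,.048],-.02)]:
  for t in (35,40,45):
    for fl in (1,-1):
      for back in (0,.1):
        R=hand(np.radians(t),az,fl);z=R.as_matrix()[:,2];s,n=sols(np.array(G)+(.008-back)*z,R)
        print(nm,t,fl,back,n,s[:1])
E
python3 t.py
```

```text
A 35 1 0 6 [(0.01, [1.4, 0.59, -1.26, 2.32, 1.62, 0.34, 0.41])]
A 35 1 0.1 12 [(0.19, [1.57, -0.03, -1.07, 2.35, -0.89, 0.39, 2.8])]
A 35 -1 0 3 [(0.0, [1.41, 0.6, -1.27, 2.32, 1.63, 0.36, -2.73])]
A 35 -1 0.1 13 [(0.18, [1.42, -0.03, -0.93, 2.35, -0.87, 0.38, -0.36])]
A 40 1 0 8 [(0.09, [1.4, 0.56, -1.18, 2.39, 2.2, 0.29, -0.14])]
A 40 1 0.1 6 [(0.03, [1.01, -0.03, -0.47, 2.44, -1.31, 0.35, -3.02])]
A 40 -1 0 11 [(0.18, [-0.37, 0.43, 0.96, 2.39, 4.37, 0.64, 0.57])]
A 40 -1 0.1 7 [(0.13, [0.29, -0.02, 0.24, 2.44, -1.29, 0.34, 0.11])]
A 45 1 0 10 [(0.11, [-0.31, 0.47, 0.92, 2.46, 4.17, 0.77, -2.35])]
A 45 1 0.1 9 [(0.04, [1.27, -0.0, -0.67, 2.53, 4.52, 0.42, -2.51])]
A 45 -1 0 8 [(0.11, [0.1, 0.34, 0.42, 2.46, 4.04, 0.58, 1.01])]
A 45 -1 0.1 5 [(0.04, [1.03, -0.0, -0.43, 2.53, 4.52, 0.41, 0.63])]
B 35 1 0 15 [(0.14, [0.63, 0.34, 0.05, 2.18, -1.3, 0.4, -2.88])]
B 35 1 0.1 12 [(0.0, [0.75, 0.11, 0.02, 2.21, -0.9, 0.54, 3.05])]
B 35 -1 0 13 [(0.14, [0.64, 0.34, 0.04, 2.18, -1.3, 0.4, 0.26])]
B 35 -1 0.1 17 [(0.36, [0.47, 0.12, 0.33, 2.21, -0.95, 0.57, -0.05])]
B 40 1 0 10 [(0.01, [-0.05, 0.54, 0.95, 2.25, 4.57, 0.85, -2.57])]
B 40 1 0.1 13 [(0.19, [0.32, 0.13, 0.56, 2.29, -1.25, 0.61, -2.85])]
B 40 -1 0 13 [(0.05, [-0.19, 0.68, 1.18, 2.25, 4.53, 1.04, 0.53])]
B 40 -1 0.1 14 [(0.28, [1.11, 0.12, -0.29, 2.29, -1.15, 0.51, 0.22])]
B 45 1 0 13 [(0.15, [0.07, 0.53, 0.84, 2.31, 4.43, 0.9, -2.38])]
B 45 1 0.1 4 [(0.02, [1.26, 0.15, -0.38, 2.37, -1.42, 0.54, -2.58])]
B 45 -1 0 14 [(0.2, [0.93, 0.39, -0.2, 2.31, 4.38, 0.47, 0.98])]
B 45 -1 0.1 14 [(0.05, [1.57, 0.18, -0.72, 2.37, -1.39, 0.47, 0.54])]
```

```bash
cat >> kin.py <<'E'
def sim(q,rows,v=False,lam=1e-3):
    """predict joints: rows (shift cm, turn), min-change bounded IK"""
    p,R=fk(q,P,SG);worst=0
    for s,w in rows:
        p=p+R.apply(np.array(s)/100);R=R*Ro.from_rotvec(w)
        q2,e=ik(p,R,q,lam);worst=max(worst,e,);
        if v: print(q2.round(2),round(e,4),np.abs(q2-q).max().round(2))
        q=q2
    return q,worst
E
python3 - <<'E'
from kin import *
q,e=sim(np.array(D[0][0]),[([-2.6,-2.25,.5],[-.0073,-.055,-.0206])]*12);print(q.round(2),e,D[1][0])
q,e=sim(np.array(D[1][0]),[([.35,-4,.6],[.003,0,.004])]*10,True);print(q.round(2),e,D[2][0])
q,e=sim(np.array(D[2][0]),[([0,-4,0],[0,0,0])]*2+[([0,-3,0],[0,0,0])]);print(q.round(2),e,D[3][0])
E
```

```text
[-1.16 -0.24  0.19  2.21  0.77  0.91  0.15] 2.1861808479600595e-07 [-1.14, -0.24, 0.19, 2.2, 0.77, 0.92, 0.17]
[-0.85 -0.3   0.03  2.26  0.7   0.83  0.3 ] 0.0001 0.29
[-0.71 -0.3   0.    2.29  0.67  0.79  0.39] 0.051 0.13
[-0.59 -0.3  -0.    2.31  0.64  0.73  0.5 ] 0.0958 0.12
[-0.42 -0.3   0.    2.33  0.55  0.65  0.69] 0.1314 0.19
[-0.19 -0.3   0.    2.34  0.35  0.55  1.04] 0.1528 0.36
[ 0.11 -0.3   0.    2.36 -0.07  0.49  1.65] 0.1516 0.61
[ 0.38 -0.3   0.    2.39 -0.45  0.51  2.21] 0.1244 0.56
[ 0.57 -0.3  -0.    2.41 -0.64  0.56  2.53] 0.0793 0.32
[ 0.71 -0.3   0.    2.42 -0.73  0.59  2.71] 0.0236 0.18
[ 0.72 -0.25  0.09  2.4  -0.76  0.6   2.83] 0.0 0.12
[ 0.72 -0.25  0.09  2.4  -0.76  0.6   2.83] 0.15279870111566088 [-0.13, -0.28, 0.41, 2.42, 0.01, 0.35, 1.76]
[-0.44 -0.29  1.02  2.32 -0.13  0.41  2.2 ] 1.8437596800277372e-06 [-0.39, -0.28, 1.0, 2.33, -0.18, 0.41, 2.27]
```

```bash
cat > t2.py <<'E'
from kin import *; from h import hand
rng=np.random.default_rng(1)
def sols(p,R,n=14):
    S=[]
    for k in range(n):
        g=LO+(HI-LO)*rng.random(7);g[4]=rng.uniform(-1.4,0);g[5]=.5;g[6]=0;g[3]=2.3
        q,e=ik(p,R,g,lam=1e-4)
        if e<2e-3: S.append(q)
    if not S: return 0,""
    S=np.array(S);m=np.minimum(S-LO,HI-S)[:,[1,2,4,5,6]].min(1);i=m.argmax();return round(float(m[i]),2),S[i].round(2).tolist()
for nm,G,az in [("A",[.540,-.1503,.048],-.03),("B",[.533,-.262,.048],-.02)]:
  for t in (35,40):
      for dx,dz in [(0,0),(0,.02),(-.06,.02),(-.12,.02),(-.05,.07),(-.08,.1),(-.08,.2)]:
        R=hand(np.radians(t),az,-1);z=R.as_matrix()[:,2]
        print(nm,t,dx,dz,*sols(np.array(G)+.008*z+[dx,0,dz],R))
for ty in (.09,-.09):
  for az in (.136,.5,-.3):
   for fl in (1,-1):
    for dz in (0,.08):
     R=hand(np.radians(37),az,fl);z=R.as_matrix()[:,2];p=np.array([.5587-.136*ty,.2716+.99*ty,.068+.036+dz])+.008*z
     S=[]
     for k in range(12):
        q,e=ik(p,R,LO+(HI-LO)*rng.random(7),lam=1e-4)
        if e<2e-3:S.append(q)
     if S:
        S=np.array(S);m=np.minimum(S-LO,HI-S)[:,[1,2,4,5,6]].min(1);i=m.argmax();print("tray",ty,az,fl,dz,round(m[i],2),S[i].round(2))
     else: print("tray",ty,az,fl,dz,"none")
E
python3 t2.py
```

```text
A 35 0 0 0 
A 35 0 0.02 0.04 [0.17, 0.22, 0.26, 2.3, -1.4, 0.29, 0.12]
A 35 -0.06 0.02 0.04 [0.69, 0.12, -0.21, 2.42, -1.4, 0.24, 0.22]
A 35 -0.12 0.02 0.05 [1.34, 0.04, -0.74, 2.53, -1.39, 0.31, 0.3]
A 35 -0.05 0.07 0.16 [-0.43, 0.04, 0.92, 2.35, -0.96, 0.36, -0.27]
A 35 -0.08 0.1 0.21 [0.5, -0.09, 0.02, 2.36, -0.73, 0.43, -0.47]
A 35 -0.08 0.2 0.07 [0.38, -0.23, 0.12, 2.19, -0.4, 0.67, -0.85]
A 40 0 0 0.26 [-0.12, 0.33, 0.64, 2.39, 4.32, 0.5, 0.68]
A 40 0 0.02 0.17 [0.11, 0.24, 0.36, 2.38, 4.4, 0.37, 0.62]
A 40 -0.06 0.02 0 
A 40 -0.12 0.02 0 
A 40 -0.05 0.07 0.08 [1.59, 0.04, -1.1, 2.42, -1.34, 0.28, 0.15]
A 40 -0.08 0.1 0.19 [0.88, -0.11, -0.29, 2.43, -1.13, 0.43, -0.04]
A 40 -0.08 0.2 0.03 [0.65, -0.27, -0.06, 2.27, -0.66, 0.64, -0.57]
B 35 0 0 0.14 [0.78, 0.34, -0.13, 2.18, -1.23, 0.34, 0.21]
B 35 0 0.02 0.23 [0.59, 0.3, 0.09, 2.17, -1.19, 0.43, 0.14]
B 35 -0.06 0.02 0.14 [1.19, 0.26, -0.47, 2.28, -1.04, 0.34, 0.12]
B 35 -0.12 0.02 0.27 [1.15, 0.17, -0.26, 2.37, -1.15, 0.47, 0.33]
B 35 -0.05 0.07 0.38 [0.22, 0.17, 0.59, 2.21, -1.06, 0.59, 0.05]
B 35 -0.08 0.1 0.36 [0.31, 0.06, 
[... 1521 characters left out ...]
-0.09 0.136 -1 0 0.06 [-0.11  0.21 -0.37  2.22  1.2   0.26 -2.99]
tray -0.09 0.136 -1 0.08 0.18 [-0.06  0.07 -0.39  2.12  0.55  0.38 -2.33]
tray -0.09 0.5 1 0 0.05 [-0.39  0.2   0.2   2.22 -1.15  0.25  2.93]
tray -0.09 0.5 1 0.08 0.19 [-0.44  0.07  0.24  2.12 -0.56  0.39  2.33]
tray -0.09 0.5 -1 0 0.0 [-0.14  0.2  -0.07  2.22 -1.01  0.2  -0.33]
tray -0.09 0.5 -1 0.08 0.22 [-0.97  0.09  0.81  2.12 -0.68  0.42 -0.7 ]
tray -0.09 -0.3 1 0 0.55 [-0.17  0.34 -0.57  2.08  1.2   0.75 -0.32]
tray -0.09 -0.3 1 0.08 0.47 [-0.68  0.17  0.04  1.99  0.8   0.72  0.08]
tray -0.09 -0.3 -1 0 0.3 [ 0.11  0.43 -0.93  2.08  1.31  0.91  2.75]
tray -0.09 -0.3 -1 0.08 0.0 [ 0.12  0.25 -0.89  1.99  1.03  0.89  3.05]
```

```bash
cat > t3.py <<'E'
from kin import *; from h import hand
W=[1,2,4,5,6]
def fam(p,R):
    S=[]
    for j3 in np.linspace(-1.2,1.2,9):
        q,e=ik(p,R,np.array([.5-.9*j3,.2,j3,2.3,-1.1,.4,.1]),lam=1e-4)
        if e<2e-3 : S.append(q)
    if not S: return "-"
    S=np.array(S);m=np.minimum(S-LO,HI-S)[:,W].min(1)
    i=m.argmax();return f"{m[i]:.2f} {S[i].round(2).tolist()}"
for nm,G in [("A",[.538,-.1503,.055]),("B",[.531,-.262,.055])]:
  for t,az in [(35,-.03),(35,-.1),(33,-.03),(33,-.1)]:
      R=hand(np.radians(t),az,-1);z=R.as_matrix()[:,2]
      print(nm,t,az)
      for d in [np.zeros(3),-.04*z,-.1*z,np.array([0,0,.015]),np.array([-.05,0,.015]),np.array([-.1,0,.02]),np.array([-.1,0,.1])]:
        print("   ",d.round(3),fam(np.array(G)+.008*z+d,R))
E
python3 t3.py
```

```text
A 35 -0.03
    [0. 0. 0.] -
    [-0.023  0.001  0.033] 0.14 [-0.08, 0.15, 0.56, 2.33, -1.27, 0.34, 0.0]
    [-0.057  0.002  0.082] 0.21 [1.36, -0.05, -0.85, 2.34, -0.86, 0.41, -0.37]
    [0.    0.    0.015] 0.07 [0.2, 0.21, 0.24, 2.3, -1.37, 0.28, 0.1]
    [-0.05   0.     0.015] 0.05 [0.5, 0.13, -0.02, 2.41, -1.39, 0.26, 0.19]
    [-0.1   0.    0.02] 0.11 [0.82, 0.04, -0.26, 2.49, -1.33, 0.31, 0.2]
    [-0.1  0.   0.1] 0.15 [0.66, -0.15, -0.08, 2.38, -0.75, 0.49, -0.43]
A 35 -0.1
    [0. 0. 0.] -
    [-0.023  0.002  0.033] 0.12 [-0.38, 0.17, 0.83, 2.35, -1.32, 0.32, -0.05]
    [-0.057  0.006  0.082] 0.18 [1.47, -0.1, -0.99, 2.36, -0.87, 0.38, -0.47]
    [0.    0.    0.015] 0.01 [0.16, 0.2, 0.22, 2.31, -1.4, 0.21, 0.04]
    [-0.05   0.     0.015] -
    [-0.1   0.    0.02] 0.05 [0.51, 0.02, 0.01, 2.51, -1.39, 0.25, 0.16]
    [-0.1  0.   0.1] 0.13 [0.47, -0.17, 0.04, 2.4, -0.62, 0.41, -0.65]
A 33 -0.03
    [0. 0. 0.] 0.08 [0.18, 0.25, 0.24, 2.28, -1.31, 0.28, 0.03]
    [-0.022  0.001  0.034] 0.22 [-0.37, 0.2, 0.87, 2.3, -1.18, 0.42, -0.11]
    [-0.054  0.002  0.084] 0.23 [1.41, -0.04, -
[... 2231 characters left out ...]
.4, 0.25, 0.38, 2.24, -1.17, 0.51, 0.16]
    [-0.1   0.    0.02] 0.30 [0.7, 0.16, 0.16, 2.31, -1.08, 0.5, 0.18]
    [-0.1  0.   0.1] 0.31 [0.1, 0.01, 0.75, 2.22, -0.76, 0.65, -0.2]
B 33 -0.1
    [0. 0. 0.] 0.19 [0.34, 0.32, 0.33, 2.18, -1.25, 0.41, 0.08]
    [-0.022  0.002  0.034] 0.28 [0.08, 0.26, 0.66, 2.19, -1.16, 0.52, -0.01]
    [-0.054  0.005  0.084] 0.35 [-0.0, 0.1, 0.75, 2.2, -0.85, 0.55, -0.28]
    [0.    0.    0.015] 0.23 [0.31, 0.3, 0.36, 2.17, -1.16, 0.43, -0.01]
    [-0.05   0.     0.015] 0.25 [0.37, 0.23, 0.38, 2.26, -1.19, 0.45, 0.1]
    [-0.1   0.    0.02] 0.28 [0.41, 0.16, 0.43, 2.34, -1.16, 0.49, 0.16]
    [-0.1  0.   0.1] 0.29 [0.95, -0.01, -0.14, 2.24, -0.72, 0.59, -0.32]
```

```bash
cat >> kin.py <<'E'
def rows_to(p0,R0,p,R,n):
    w=(R0.inv()*R).as_rotvec();M=sum((R0*Ro.from_rotvec(w*i/n)).as_matrix() for i in range(n))
    s=np.linalg.solve(M,np.array(p)-p0); return [(np.round(s*100,2).tolist(),np.round(w/n,4).tolist())]*n
def route(q,way,v=0):
    """way: list of (p,R,n). prints rows and predicted joints"""
    for p,R,n in way:
        p0,R0=fk(q,P,SG);rw=rows_to(p0,R0,p,R,n);qs=[q]
        W=0
        for k in range(n):
            q2,e=sim(qs[-1],rw[k:k+1]);qs.append(q2);W=max(W,e)
        q=qs[-1];dq=np.abs(np.diff(np.array(qs),axis=0)).max();m=np.minimum(np.array(qs)-LO,HI-np.array(qs)).min()
        print(n,rw[0],"q",q.round(2).tolist(),"err %.4f maxstep %.2f margin %.2f"%(W,dq,m))
    return q
E
cat > t4.py <<'E'
from kin import *; from h import hand
q=np.array(D[5][0])
B=np.array([.531,-.262,.055]);R=hand(np.radians(34),-.03,-1);z=R.as_matrix()[:,2];pre=B+(.008-.11)*z
R34=hand(np.radians(34),-.03,1);down=hand(.05,-.4,-1)
p0,R0=fk(q,P,SG)
for s in (-1,1):
    spin=R0*Ro.from_rotvec([0,0,s*1.57]);spin2=R0*Ro.from_rotvec([0,0,s*3.1])
    print("direct",s);route(q,[(p0+[0,-.03,.03],spin,12),(p0+[0,-.08,.06],spin2,12),(pre,R,4),(B+.008*z,R,8)])
    print("via down",s);route(q,[(p0+[-.01,-.03,.03],spin,12),(p0+[0,-.08,.08],spin2,12),([.48,-.2,.2],down,6),(pre,R,8),(B+.008*z,R,8)])
E
python3 t4.py
```

```text
direct -1
12 ([0.05, -0.33, -0.19], [-0.0, 0.0, -0.1308]) q [-0.97, -0.3, 1.26, 2.34, 0.46, 0.26, 3.05] err 0.0173 maxstep 0.14 margin 0.00
12 ([0.5, 0.2, -0.14], [0.0028, -0.0016, -0.1279]) q [-1.01, -0.29, 1.3, 2.47, 1.97, 0.2, 3.05] err 0.0232 maxstep 0.13 margin 0.00
4 ([-0.5, 1.59, -0.04], [0.0448, -0.0508, -0.0168]) q [-0.92, -0.3, 1.3, 2.53, 2.09, 0.2, 3.05] err 0.0759 maxstep 0.04 margin 0.00
8 ([0.12, 0.31, 1.41], [0.0269, -0.0207, -0.0029]) q [-0.98, -0.22, 1.3, 2.51, 2.0, 0.2, 3.05] err 0.0549 maxstep 0.02 margin 0.00
via down -1
12 ([0.11, -0.28, -0.24], [-0.0, 0.0, -0.1308]) q [-0.94, -0.3, 1.23, 2.36, 0.46, 0.26, 3.05] err 0.0181 maxstep 0.14 margin 0.00
12 ([0.63, 0.06, -0.25], [0.0033, -0.0017, -0.128]) q [-0.97, -0.29, 1.25, 2.47, 1.97, 0.2, 3.05] err 0.0255 maxstep 0.13 margin 0.00
6 ([0.0, 0.13, -0.8], [0.0002, -0.1301, 0.0377]) q [-1.11, -0.08, 1.3, 2.49, 1.46, 0.22, 3.05] err 0.1183 maxstep 0.11 margin 0.00
8 ([0.77, 1.03, -0.18], [0.0315, -0.0076, -0.0471]) q [-0.92, -0.3, 1.3, 2.53, 2.11, 0.2, 3.05] err 0.0466 maxstep 0.12 margin 0.00
8 ([0.14, 0.3, 1.42], [0.0
[... 599 characters left out ...]
0.0000 maxstep 0.07 margin 0.03
via down 1
12 ([-0.27, -0.14, -0.24], [0.0, -0.0, 0.1308]) q [-0.39, -0.09, 0.91, 2.35, -0.78, 0.33, 1.18] err 0.0000 maxstep 0.20 margin 0.01
12 ([-0.12, 0.58, -0.26], [0.0, -0.0, 0.1275]) q [-0.09, -0.07, 0.73, 2.2, -0.68, 0.52, -0.39] err 0.0000 maxstep 0.17 margin 0.13
6 ([-0.24, -0.35, -0.18], [-0.0174, -0.1033, 0.0641]) q [-0.13, 0.25, 0.62, 1.67, -0.16, 1.22, -1.44] err 0.0000 maxstep 0.36 margin 0.23
8 ([-0.11, 0.78, 0.75], [0.0148, 0.0672, -0.0444]) q [0.16, 0.09, 0.64, 2.19, -0.87, 0.61, -0.15] err 0.0000 maxstep 0.30 margin 0.36
8 ([-0.0, -0.0, 1.37], [0.0, -0.0, -0.0]) q [0.24, 0.36, 0.5, 2.17, -1.33, 0.54, 0.23] err 0.0000 maxstep 0.06 margin 0.11
```

Emit:
send_rows:
  commands:
    - [[-0.27,-0.14,-0.24],[0,0,0.1308],1]
    - [[-0.27,-0.14,-0.24],[0,0,0.1308],1]
    - [[-0.27,-0.14,-0.24],[0,0,0.1308],1]
    - [[-0.27,-0.14,-0.24],[0,0,0.1308],1]
    - [[-0.27,-0.14,-0.24],[0,0,0.1308],1]
    - [[-0.27,-0.14,-0.24],[0,0,0.1308],1]
    - [[-0.27,-0.14,-0.24],[0,0,0.1308],1]
    - [[-0.27,-0.14,-0.24],[0,0,0.1308],1]
    - [[-0.27,-0.14,-0.24],[0,0,0.1308],1]
    - [[-0.27,-0.14,-0.24],[0,0,0.1308],1]
    - [[-0.27,-0.14,-0.24],[0,0,0.1308],1]
    - [[-0.27,-0.14,-0.24],[0,0,0.1308],1]

```text
time_s: 5.1
ee_pos: [0.4818, -0.178, 0.1449]
orientation: [2.471, -0.001, 1.525]
force: [0.6, 0.6, 0.1]
width: 0.0855
```

Emit:
send_rows:
  commands:
    - [[-0.12,0.58,-0.26],[0,0,0.1275],1]
    - [[-0.12,0.58,-0.26],[0,0,0.1275],1]
    - [[-0.12,0.58,-0.26],[0,0,0.1275],1]
    - [[-0.12,0.58,-0.26],[0,0,0.1275],1]
    - [[-0.12,0.58,-0.26],[0,0,0.1275],1]
    - [[-0.12,0.58,-0.26],[0,0,0.1275],1]
    - [[-0.12,0.58,-0.26],[0,0,0.1275],1]
    - [[-0.12,0.58,-0.26],[0,0,0.1275],1]
    - [[-0.12,0.58,-0.26],[0,0,0.1275],1]
    - [[-0.12,0.58,-0.26],[0,0,0.1275],1]
    - [[-0.12,0.58,-0.26],[0,0,0.1275],1]
    - [[-0.12,0.58,-0.26],[0,0,0.1275],1]

```text
time_s: 6.3
ee_pos: [0.4912, -0.2292, 0.1941]
orientation: [3.109, -0.669, 0.006]
force: [-0.3, -0.2, -0.3]
width: 0.0856
```

```bash
cat > t5.py <<'E'
from kin import *; from h import hand
from workcell import r
st=r.get_state();q=np.array(st["joint_pos"]);print(st["time_s"],q.round(2),st["ee_pos"].round(4),fk(q,P,SG)[0].round(4))
B=np.array([.531,-.262,.055]);R=hand(np.radians(34),-.02,-1);z=R.as_matrix()[:,2];pre=B+(.008-.11)*z
down=hand(.05,-.4,-1)
route(q,[([.48,-.2,.2],down,11),(pre,R,12),(B+.008*z,R,8)])
E
python3 t5.py
```

```text
6.3 [-0.09 -0.07  0.73  2.2  -0.68  0.52 -0.41] [ 0.4912 -0.2292  0.1941] [ 0.497  -0.2234  0.1941]
11 ([-0.16, -0.18, -0.12], [-0.0093, -0.0562, 0.0341]) q [-0.12, 0.25, 0.61, 1.67, -0.16, 1.22, -1.45] err 0.0000 maxstep 0.21 margin 0.23
12 ([-0.09, 0.52, 0.49], [0.0101, 0.0448, -0.0304]) q [0.17, 0.09, 0.64, 2.19, -0.87, 0.62, -0.14] err 0.0000 maxstep 0.20 margin 0.36
8 ([0.0, 0.01, 1.38], [0.0001, -0.0, 0.0]) q [0.25, 0.36, 0.49, 2.17, -1.33, 0.54, 0.24] err 0.0000 maxstep 0.06 margin 0.11
```

Emit:
send_rows:
  commands:
    - [[-0.16,-0.18,-0.12],[-0.0093,-0.0562,0.0341],1]
    - [[-0.16,-0.18,-0.12],[-0.0093,-0.0562,0.0341],1]
    - [[-0.16,-0.18,-0.12],[-0.0093,-0.0562,0.0341],1]
    - [[-0.16,-0.18,-0.12],[-0.0093,-0.0562,0.0341],1]
    - [[-0.16,-0.18,-0.12],[-0.0093,-0.0562,0.0341],1]
    - [[-0.16,-0.18,-0.12],[-0.0093,-0.0562,0.0341],1]
    - [[-0.16,-0.18,-0.12],[-0.0093,-0.0562,0.0341],1]
    - [[-0.16,-0.18,-0.12],[-0.0093,-0.0562,0.0341],1]
    - [[-0.16,-0.18,-0.12],[-0.0093,-0.0562,0.0341],1]
    - [[-0.16,-0.18,-0.12],[-0.0093,-0.0562,0.0341],1]
    - [[-0.16,-0.18,-0.12],[-0.0093,-0.0562,0.0341],1]

```text
time_s: 7.4
ee_pos: [0.4742, -0.2067, 0.2]
orientation: [-3.137, -0.046, -0.394]
force: [-0.2, -0.3, 0.3]
width: 0.0851
```

Emit:
send_rows:
  commands:
    - [[-0.09,0.52,0.49],[0.0101,0.0448,-0.0304],1]
    - [[-0.09,0.52,0.49],[0.0101,0.0448,-0.0304],1]
    - [[-0.09,0.52,0.49],[0.0101,0.0448,-0.0304],1]
    - [[-0.09,0.52,0.49],[0.0101,0.0448,-0.0304],1]
    - [[-0.09,0.52,0.49],[0.0101,0.0448,-0.0304],1]
    - [[-0.09,0.52,0.49],[0.0101,0.0448,-0.0304],1]
    - [[-0.09,0.52,0.49],[0.0101,0.0448,-0.0304],1]
    - [[-0.09,0.52,0.49],[0.0101,0.0448,-0.0304],1]
    - [[-0.09,0.52,0.49],[0.0101,0.0448,-0.0304],1]
    - [[-0.09,0.52,0.49],[0.0101,0.0448,-0.0304],1]
    - [[-0.09,0.52,0.49],[0.0101,0.0448,-0.0304],1]
    - [[-0.09,0.52,0.49],[0.0101,0.0448,-0.0304],1]

```text
time_s: 8.6
ee_pos: [0.4681, -0.2655, 0.1394]
orientation: [-3.134, -0.596, -0.014]
force: [-0.4, 0.7, -0.3]
width: 0.0853
```

```bash
python3 - <<'E'
from kin import *; from h import *
from workcell import r
st=r.get_state();q=np.array(st["joint_pos"]);print(st["time_s"],q.round(3),st["ee_pos"].round(4),fk(q,P,SG)[0].round(4),st["orientation"])
B=np.array([.531,-.262,.055]);R=hand(np.radians(33.5),-.02,-1);z=R.as_matrix()[:,2]
plan(st,B+(.008-.09)*z,R,n=2); plan(st,B+(.008)*z,R,n=8)
E
```

```text
8.6 [ 0.201  0.099  0.599  2.183 -0.882  0.617 -0.124] [ 0.4681 -0.2655  0.1394] [ 0.4779 -0.2598  0.1384] [-3.13392605 -0.59563884 -0.01382325]
rows 2 shift_cm [0.28, -0.23, 1.16] turn [-0.0056, -0.0055, 0.0026] dist 0.0243
rows 8 shift_cm [0.06, -0.05, 1.41] turn [-0.0014, -0.0014, 0.0006] dist 0.1133
```

Emit:
send_rows:
  commands:
    - [[0.28,-0.23,1.16],[-0.0056,-0.0055,0.0026],1]
    - [[0.28,-0.23,1.16],[-0.0056,-0.0055,0.0026],1]
    - [[0,0,1.5],[0,0,0],1]
    - [[0,0,1.5],[0,0,0],1]
    - [[0,0,1.5],[0,0,0],1]
    - [[0,0,1.0],[0,0,0],1]
    - [[0,0,0],[0,0,0],1]

```text
time_s: 9.3
ee_pos: [0.5182, -0.2586, 0.0756]
orientation: [-3.138, -0.58, -0.018]
force: [-0.3, 0.3, 0.2]
width: 0.0856
```

```bash
python3 - <<'E'
from kin import *; from h import *
from workcell import r
st=r.get_state();q=np.array(st["joint_pos"]);print(st["time_s"],q.round(3),st["ee_pos"].round(4),st["force"])
B=np.array([.531,-.262,.055]);R=hand(np.radians(33.5),-.02,-1);z=R.as_matrix()[:,2]
plan(st,B+(.008)*z,R,n=3)
c,im,_=wristcam("w4");cv2.imwrite("pics/w4.png",cv2.resize(im,(480,300))[:,:,::-1])
E
```

```text
9.3 [ 0.22   0.287  0.499  2.165 -1.16   0.524  0.063] [ 0.5182 -0.2586  0.0756] [-0.31117132  0.25381238  0.1510433 ]
rows 3 shift_cm [-0.02, 0.11, 1.08] turn [-0.0014, 0.0014, 0.0004] dist 0.0325
```

View pics/w4.png

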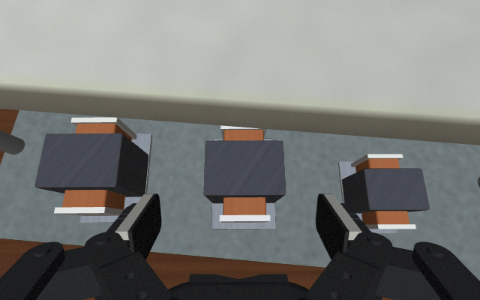

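B's core (at (245,168)) lies between the fingers, A is to the left and the small one to the right. I'll finish the reach and close.

Emit:
send_rows:
  commands:
    - [[0,0.11,1.1],[0,0,0],1]
    - [[0,0.11,1.1],[0,0,0],1]
    - [[0,0.11,1.0],[0,0,0],1]
    - [[0,0,0],[0,0,0],1]

```text
time_s: 9.75
ee_pos: [0.5351, -0.264, 0.0501]
orientation: [-3.139, -0.582, -0.021]
force: [0.4, -0.4, -0.2]
width: 0.0855
```

Emit:
send_rows:
  commands:
    - [[0,0,0],[0,0,0],0.6]
    - [[0,0,0],[0,0,0],0.5]
    - [[0,0,0],[0,0,0],0.4]
    - [[0,0,0],[0,0,0],0.3]
    - [[0,0,0],[0,0,0],0.3]
    - [[0,0,0],[0,0,0],0.3]
  newtons: 70

```text
time_s: 10.35
ee_pos: [0.5348, -0.2642, 0.0518]
orientation: [-3.139, -0.585, -0.021]
force: [-4.8, 2.4, 5.4]
width: 0.0521
```

```bash
python3 - <<'E'
from kin import *; from h import *
from workcell import r
st=r.get_state();q=np.array(st["joint_pos"]);print(st["time_s"],q.round(3),st["ee_pos"].round(4),st["orientation"],st["force"],st["width"])
R0=Ro.from_euler("xyz",st["orientation"]); p0=np.array(st["ee_pos"])
print("up 1.5cm in tool", (R0.inv().apply([0,0,1.5])).round(2), "-x 4cm", R0.inv().apply([-4,.1,.4]).round(2))
# predicted
pm,Rm=fk(q,P,SG);off=pm-p0
dn=hand(.1,-.3,-1)
qq=route(q,[(pm+[0,0,.02],R0,3),(pm+[-.1,0,.03],R0,6),(pm+[-.1,0.01,.12],dn,9)])
E
```

```text
10.35 [ 0.254  0.361  0.456  2.147 -1.287  0.509  0.174] [ 0.5348 -0.2642  0.0518] [-3.13902121 -0.58523345 -0.02096898] [-4.76517352  2.4322652   5.41443461] 0.05210212927391469
up 1.5cm in tool [ 0.83 -0.   -1.25] -x 4cm [-3.11 -0.02 -2.54]
3 ([0.37, 0.0, -0.56], [0.0034, 0.0, 0.0005]) q [0.23, 0.33, 0.49, 2.13, -1.19, 0.54, 0.07] err 0.0000 maxstep 0.04 margin 0.15
6 ([-1.3, 0.03, -1.06], [0.0, 0.0, 0.0]) q [0.31, 0.18, 0.56, 2.29, -1.13, 0.58, 0.2] err 0.0000 maxstep 0.03 margin 0.25
9 ([0.35, -0.13, -0.94], [-0.0108, -0.0535, 0.0296]) q [-0.08, 0.23, 0.7, 1.79, -0.2, 1.09, -1.18] err 0.0000 maxstep 0.26 margin 0.28
```

Emit:
send_rows:
  commands:
    - [[0.37,0,-0.56],[0,0,0],0.3]
    - [[0.37,0,-0.56],[0,0,0],0.3]
    - [[0.37,0,-0.56],[0,0,0],0.3]
    - [[-1.3,0.03,-1.05],[0,0,0],0.3]
    - [[-1.3,0.03,-1.05],[0,0,0],0.3]
    - [[-1.3,0.03,-1.05],[0,0,0],0.3]
    - [[-1.3,0.03,-1.05],[0,0,0],0.3]
    - [[-1.3,0.03,-1.05],[0,0,0],0.3]
    - [[-1.3,0.03,-1.05],[0,0,0],0.3]
    - [[0,0,0],[0,0,0],0.3]

```text
time_s: 11.35
ee_pos: [0.4317, -0.2654, 0.08]
orientation: [-3.14, -0.582, -0.026]
force: [-0.4, -1.6, -5.1]
width: 0.052
```

```bash
cat > t6.py <<'E'
from kin import *; from h import *
from workcell import r
st=r.get_state();q=np.array(st["joint_pos"]);print(st["time_s"],q.round(3),st["ee_pos"].round(4),st["force"],st["width"])
p0=np.array(st["ee_pos"]);pm,_=fk(q,P,SG);off=pm-p0
mid=np.array([.5587,.2716]);tx=np.array([.9907,.136]);ty=np.array([-.136,.9907])
t=np.radians(33.5)
for side in (1,-1):
  for az in (-.3,-.15,0):
    c=np.r_[mid+side*.09*ty,.068+.043]      # grasp point 43 above floor
    R=hand(t,az,-1);z=R.as_matrix()[:,2];tp=c+.008*z
    print("side",side,"az",az)
    route(q,[(p0+off+[0,.01,.08],hand(.1,-.3,-1),9),([.45+off[0],.0,.24],hand(.1,0.,-1),7),(tp+[-.03,0,.1]+off,R,10),(tp+off,R,6)])
E
python3 t6.py
```

```text
11.35 [ 0.31   0.167  0.555  2.302 -1.127  0.561  0.192] [ 0.4317 -0.2654  0.08  ] [-0.38600386 -1.59268719 -5.1012942 ] 0.05204514379146302
side 1 az -0.3
9 ([0.31, -0.13, -0.84], [-0.0094, -0.0534, 0.0289]) q [-0.08, 0.24, 0.7, 1.81, -0.21, 1.06, -1.17] err 0.0000 maxstep 0.26 margin 0.27
7 ([-0.24, -3.58, -1.19], [0.0043, 0.0, -0.0426]) q [-0.47, 0.04, 0.46, 1.78, -0.02, 1.22, -1.57] err 0.0000 maxstep 0.07 margin 0.34
10 ([0.1, -3.73, 0.37], [-0.0101, 0.0481, 0.0285]) q [-1.14, 0.34, 0.26, 1.67, 0.55, 0.98, -3.05] err 0.0000 maxstep 0.17 margin 0.00
6 ([-0.52, -0.14, 1.66], [-0.0001, 0.0, 0.0]) q [-1.22, 0.51, 0.44, 1.73, 0.48, 0.74, -3.05] err 0.0000 maxstep 0.04 margin 0.00
side 1 az -0.15
9 ([0.31, -0.13, -0.84], [-0.0094, -0.0534, 0.0289]) q [-0.08, 0.24, 0.7, 1.81, -0.21, 1.06, -1.17] err 0.0000 maxstep 0.26 margin 0.27
7 ([-0.24, -3.58, -1.19], [0.0043, 0.0, -0.0426]) q [-0.47, 0.04, 0.46, 1.78, -0.02, 1.22, -1.57] err 0.0000 maxstep 0.07 margin 0.34
10 ([0.33, -3.7, 0.47], [-0.0051, 0.0484, 0.0143]) q [-1.03, 0.28, 0.14, 1.74, 0.6, 0.89, -2.95] err 0.0000 maxstep 0.15 marg
[... 1601 characters left out ...]
] err 0.0000 maxstep 0.14 margin 0.29
6 ([-0.51, -0.08, 1.66], [0.0001, -0.0, -0.0]) q [-0.78, 0.27, 0.27, 2.06, 0.7, 0.44, -2.84] err 0.0000 maxstep 0.04 margin 0.21
side -1 az 0
9 ([0.31, -0.13, -0.84], [-0.0094, -0.0534, 0.0289]) q [-0.08, 0.24, 0.7, 1.81, -0.21, 1.06, -1.17] err 0.0000 maxstep 0.26 margin 0.27
7 ([-0.24, -3.58, -1.19], [0.0043, 0.0, -0.0426]) q [-0.47, 0.04, 0.46, 1.78, -0.02, 1.22, -1.57] err 0.0000 maxstep 0.07 margin 0.34
10 ([0.8, -1.87, 0.65], [0.0, 0.0485, 0.0]) q [-0.74, 0.04, 0.22, 2.03, 0.47, 0.59, -2.42] err 0.0000 maxstep 0.13 margin 0.29
6 ([-0.51, -0.0, 1.67], [0.0, -0.0, 0.0]) q [-0.74, 0.24, 0.29, 2.1, 0.59, 0.33, -2.56] err 0.0000 maxstep 0.04 margin 0.13
```

```bash
python3 - <<'E'
from kin import *; from h import *
from workcell import r
st=r.get_state();q=np.array(st["joint_pos"])
p0=np.array(st["ee_pos"]);pm,_=fk(q,P,SG);off=pm-p0
c=np.r_[np.array([.5587,.2716])+.09*np.array([-.136,.9907]),.068+.043]
R=hand(np.radians(33.5),.03,-1);z=R.as_matrix()[:,2];tp=c+.008*z
print(c,tp)
route(q,[(p0+off+[0,.01,.09],hand(.1,-.3,-1),11),([.45+off[0],.0,.24],hand(.1,0.,-1),7),(tp+[-.03,0,.1]+off,R,10),(tp+off,R,6)])
E
```

```text
[0.54646  0.360763 0.111   ] [0.55087351 0.36089545 0.10432891]
11 ([0.28, -0.1, -0.78], [-0.0077, -0.0437, 0.0237]) q [-0.07, 0.22, 0.69, 1.8, -0.19, 1.08, -1.19] err 0.0000 maxstep 0.22 margin 0.27
7 ([-0.25, -3.59, -1.05], [0.0043, 0.0, -0.0427]) q [-0.44, 0.04, 0.44, 1.78, -0.02, 1.23, -1.57] err 0.0000 maxstep 0.06 margin 0.34
10 ([0.61, -3.65, 0.6], [0.001, 0.0485, -0.0028]) q [-0.98, 0.22, 0.13, 1.82, 0.57, 0.76, -2.75] err 0.0000 maxstep 0.13 margin 0.30
6 ([-0.51, 0.02, 1.67], [0.0001, -0.0, -0.0001]) q [-0.98, 0.38, 0.19, 1.89, 0.67, 0.53, -2.88] err 0.0000 maxstep 0.04 margin 0.17
```

Emit:
send_rows:
  commands:
    - [[0.28,-0.1,-0.78],[-0.0077,-0.0437,0.0237],0.3]
    - [[0.28,-0.1,-0.78],[-0.0077,-0.0437,0.0237],0.3]
    - [[0.28,-0.1,-0.78],[-0.0077,-0.0437,0.0237],0.3]
    - [[0.28,-0.1,-0.78],[-0.0077,-0.0437,0.0237],0.3]
    - [[0.28,-0.1,-0.78],[-0.0077,-0.0437,0.0237],0.3]
    - [[0.28,-0.1,-0.78],[-0.0077,-0.0437,0.0237],0.3]
    - [[0.28,-0.1,-0.78],[-0.0077,-0.0437,0.0237],0.3]
    - [[0.28,-0.1,-0.78],[-0.0077,-0.0437,0.0237],0.3]
    - [[0.28,-0.1,-0.78],[-0.0077,-0.0437,0.0237],0.3]
    - [[0.28,-0.1,-0.78],[-0.0077,-0.0437,0.0237],0.3]
    - [[0.28,-0.1,-0.78],[-0.0077,-0.0437,0.0237],0.3]

```text
time_s: 12.45
ee_pos: [0.4344, -0.2551, 0.1713]
orientation: [-3.132, -0.096, -0.294]
force: [0.5, -0.6, -4.7]
width: 0.0516
```

Emit:
send_rows:
  commands:
    - [[-0.25,-3.6,-1.05],[0.0043,0,-0.0427],0.3]
    - [[-0.25,-3.6,-1.05],[0.0043,0,-0.0427],0.3]
    - [[-0.25,-3.6,-1.05],[0.0043,0,-0.0427],0.3]
    - [[-0.25,-3.6,-1.05],[0.0043,0,-0.0427],0.3]
    - [[-0.25,-3.6,-1.05],[0.0043,0,-0.0427],0.3]
    - [[-0.25,-3.6,-1.05],[0.0043,0,-0.0427],0.3]
    - [[-0.25,-3.6,-1.05],[0.0043,0,-0.0427],0.3]

```text
time_s: 13.15
ee_pos: [0.4502, -0.0028, 0.2449]
orientation: [-3.131, -0.101, 0.009]
force: [1.2, -0.3, -4.6]
width: 0.0521
```

```bash
python3 - <<'E'
from kin import *; from h import *
from workcell import r
st=r.get_state();print(st["time_s"],np.array(st["joint_pos"]).round(2),st["ee_pos"].round(4),st["force"],st["width"])
R=hand(np.radians(33.5),.03,-1)
plan(st,np.array([.5509,.3609,.1043])+[-.03,0,.1],R,n=10)
E
```

```text
13.15 [-0.44  0.    0.42  1.81 -0.01  1.23 -1.58] [ 0.4502 -0.0028  0.2449] [ 1.15234708 -0.27642491 -4.58661194] 0.0521096435080465
rows 10 shift_cm [0.61, -3.62, 0.66] turn [-0.0003, 0.0484, -0.0022] dist 0.3728
```

Emit:
send_rows:
  commands:
    - [[0.61,-3.62,0.66],[0,0.0484,-0.0022],0.3]
    - [[0.61,-3.62,0.66],[0,0.0484,-0.0022],0.3]
    - [[0.61,-3.62,0.66],[0,0.0484,-0.0022],0.3]
    - [[0.61,-3.62,0.66],[0,0.0484,-0.0022],0.3]
    - [[0.61,-3.62,0.66],[0,0.0484,-0.0022],0.3]
    - [[0.61,-3.62,0.66],[0,0.0484,-0.0022],0.3]
    - [[0.61,-3.62,0.66],[0,0.0484,-0.0022],0.3]
    - [[0.61,-3.62,0.66],[0,0.0484,-0.0022],0.3]
    - [[0.61,-3.62,0.66],[0,0.0484,-0.0022],0.3]
    - [[0.61,-3.62,0.66],[0,0.0484,-0.0022],0.3]
    - [[0,0,0],[0,0,0],0.3]
    - [[0,0,0],[0,0,0],0.3]

```text
time_s: 14.35
ee_pos: [0.5201, 0.3598, 0.2016]
orientation: [3.141, -0.581, 0.03]
force: [0.8, -0.1, -5.5]
width: 0.0522
```

```bash
python3 - <<'E'
from kin import *; from h import *
from workcell import r,optics
st=r.get_state();print(st["time_s"],np.array(st["joint_pos"]).round(2),st["ee_pos"].round(4),st["orientation"],st["force"],st["width"])
R=hand(np.radians(33.5),.03,-1);tp=np.array([.5509,.3609,.1043])
plan(st,tp+[0,0,.02],R,n=5)
s=optics.snapshot("scene");np.savez("scene1.npz",**s);t=optics.snapshot("top");np.savez("top1.npz",**t)
a=cv2.resize(s["pixels"][90:230,290:450],None,fx=2.5,fy=2.5);b=cv2.resize(t["pixels"][120:260,120:300],None,fx=2.2,fy=2.5)
cv2.imwrite("pics/hold1.png",np.hstack([a,b[:350]])[:,:,::-1])
E
```

```text
14.35 [-0.92  0.21  0.05  1.84  0.61  0.78 -2.8 ] [0.5201 0.3598 0.2016] [ 3.141399   -0.58088233  0.03023866] [ 0.82646576 -0.08442136 -5.47879634] 0.05221098711036224
rows 5 shift_cm [-0.33, -0.0, 1.63] turn [0.0, 0.0008, 0.0] dist 0.0832
```

View pics/hold1.png

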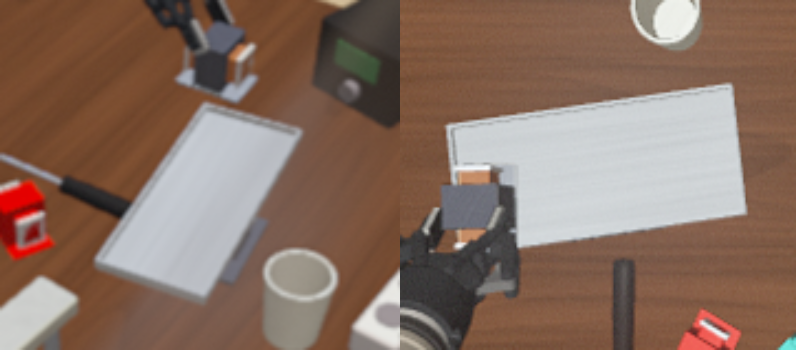

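The view shows B held upright over the tray's +y end, clear of the rim and the cup, so I'll lower it.

Emit:
send_rows:
  commands:
    - [[-0.33,0,1.63],[0,0,0],0.3]
    - [[-0.33,0,1.63],[0,0,0],0.3]
    - [[-0.33,0,1.63],[0,0,0],0.3]
    - [[-0.33,0,1.63],[0,0,0],0.3]
    - [[-0.33,0,1.6],[0,0,0],0.3]
    - [[-0.22,0,0.33],[0,0,0],0.3]
    - [[-0.22,0,0.33],[0,0,0],0.3]
    - [[-0.22,0,0.33],[0,0,0],0.3]
    - [[0,0,0],[0,0,0],0.3]

```text
time_s: 15.35
ee_pos: [0.5528, 0.3598, 0.1147]
orientation: [-3.14, -0.585, 0.028]
force: [-0.5, -0.1, -5.5]
width: 0.0519
```

```bash
python3 - <<'E'
from kin import *; from h import *
from workcell import r,optics
st=r.get_state();print(st["time_s"],st["ee_pos"].round(4),st["orientation"],st["force"],st["width"])
R0=Ro.from_euler("xyz",st["orientation"]);p=np.array(st["ee_pos"])
tilt=Ro.from_rotvec(-.12*np.array([.9907,.136,0]))
plan(st,p+[0,0,.1078-p[2]+.001],R0,n=3)
# follow tray down about axle (z .055 at mid)
ax=np.array([.5587,.2716,.055]);q=p.copy();q[2]=.1088
plan(dict(ee_pos=q,orientation=st["orientation"]),ax+tilt.apply(q-ax)+[0,0,-.001],tilt*R0,n=6)
E
```

```text
15.35 [0.5528 0.3598 0.1147] [-3.1396706  -0.58481408  0.02792381] [-0.53470724 -0.05501181 -5.52844981] 0.05189906505095731
rows 3 shift_cm [-0.11, 0.0, 0.16] turn [0.0, 0.0, 0.0] dist 0.0059
rows 6 shift_cm [-0.12, -0.11, 0.16] turn [-0.0166, 0.0021, -0.011] dist 0.0133
```

Emit:
send_rows:
  commands:
    - [[-0.11,0,0.16],[0,0,0],0.3]
    - [[-0.11,0,0.16],[0,0,0],0.3]
    - [[-0.11,0,0.16],[0,0,0],0.3]
    - [[-0.12,-0.11,0.16],[-0.0166,0.0021,-0.011],0.3]
    - [[-0.12,-0.11,0.16],[-0.0166,0.0021,-0.011],0.3]
    - [[-0.12,-0.11,0.16],[-0.0166,0.0021,-0.011],0.3]
    - [[-0.12,-0.11,0.16],[-0.0166,0.0021,-0.011],0.3]
    - [[-0.12,-0.11,0.16],[-0.0166,0.0021,-0.011],0.3]
    - [[-0.12,-0.11,0.16],[-0.0166,0.0021,-0.011],0.3]
    - [[0,0,0],[0,0,0],0.3]

```text
time_s: 16.35
ee_pos: [0.5524, 0.3668, 0.0966]
orientation: [2.998, -0.594, 0.11]
force: [0.0, -0.5, 0.7]
width: 0.0515
```

```bash
python3 - <<'E'
from workcell import r
st=r.get_state();print(st["time_s"],st["ee_pos"].round(4),st["orientation"],st["force"],st["moment"],st["width"])
E
```

```text
16.35 [0.5524 0.3668 0.0966] [ 2.99797174 -0.59365255  0.11026376] [ 0.02426403 -0.53776418  0.72418887] [-0.36331339  0.65545724 -0.14187545] 0.051494739644205194
```

Emit:
send_rows:
  commands:
    - [[0,0,0],[0,0,0],0.65]
    - [[0,0,0],[0,0,0],0.75]
    - [[0,0,0],[0,0,0],0.85]
    - [[0,0,0],[0,0,0],1]
    - [[0,0,0],[0,0,0],1]

```text
time_s: 16.85
ee_pos: [0.5523, 0.366, 0.0968]
orientation: [3.0, -0.593, 0.108]
force: [-0.4, -0.6, 1.1]
width: 0.0855
```

```bash
python3 - <<'E'
from kin import *; from h import *
from workcell import r,optics
st=r.get_state();q=np.array(st["joint_pos"]);print(st["time_s"],q.round(2),st["ee_pos"].round(4),st["force"],st["width"])
s=optics.snapshot("scene");np.savez("scene2.npz",**s);t=optics.snapshot("top");np.savez("top2.npz",**t)
p0=np.array(st["ee_pos"]);pm,_=fk(q,P,SG);off=pm-p0;R0=Ro.from_euler("xyz",st["orientation"]);zt=R0.as_matrix()[:,2]
Rg=hand(np.radians(32.5),-.01,-1);z=Rg.as_matrix()[:,2];G=np.array([.536,-.1503,.055])+.008*z
route(q,[(pm-.11*zt,R0,5),([.43+off[0],.05,.25],hand(.15,0,-1),9),(G-.11*z+off,Rg,10),(G-.04*z+off,Rg,5),(G+off,Rg,4)])
print("alt");route(q,[(pm-.11*zt,R0,5),([.43+off[0],.05,.25],hand(.15,0,-1),9),([.45+off[0],-.2,.2],hand(.1,-.4,-1),10),(G-.11*z+off,Rg,10),(G-.04*z+off,Rg,5),(G+off,Rg,4)])
E
```

```text
16.85 [-1.    0.44  0.13  1.84  0.77  0.69 -2.96] [0.5523 0.366  0.0968] [-0.37678687 -0.57610248  1.1068178 ] 0.08545984229328261
5 ([-0.0, 0.01, -2.2], [0.0021, 0.0005, 0.0004]) q [-1.07, 0.27, 0.07, 1.83, 0.7, 0.89, -2.91] err 0.0000 maxstep 0.04 margin 0.09
9 ([-0.5, 3.64, -0.75], [0.0111, -0.0499, 0.0077]) q [-0.64, -0.07, 0.46, 1.86, 0.06, 1.2, -1.77] err 0.0000 maxstep 0.14 margin 0.14
10 ([0.13, 1.99, 1.23], [-0.0004, 0.0417, 0.001]) q [-0.81, -0.12, 1.21, 2.29, -0.31, 0.39, -0.89] err 0.0000 maxstep 0.25 margin 0.09
5 ([-0.01, -0.0, 1.41], [0.0001, 0.0, -0.0001]) q [-0.48, 0.25, 1.02, 2.29, -1.23, 0.49, -0.05] err 0.0000 maxstep 0.32 margin 0.04
4 ([0.0, -0.0, 1.0], [-0.0, 0.0, 0.0001]) q [-0.32, 0.35, 0.84, 2.27, -1.44, 0.49, 0.13] err 0.0000 maxstep 0.10 margin 0.00
alt
5 ([-0.0, 0.01, -2.2], [0.0021, 0.0005, 0.0004]) q [-1.07, 0.27, 0.07, 1.83, 0.7, 0.89, -2.91] err 0.0000 maxstep 0.04 margin 0.09
9 ([-0.5, 3.64, -0.75], [0.0111, -0.0499, 0.0077]) q [-0.64, -0.07, 0.46, 1.86, 0.06, 1.2, -1.77] err 0.0000 maxstep 0.14 margin 0.14
10 ([0.58, 2.45, 0.57], [-0.005, -0.0049, 0.0397]) q [-0.27, 0.17, 0.76, 1.78, -0.14, 1.14, -1.44] err 0.0000 maxstep 0.05 margin 0.23
10 ([-0.0, -0.56, 0.66], [0.0129, 0.0461, -0.0372]) q [-0.36, -0.05, 0.81, 2.29, -0.52, 0.43, -0.7] err 0.0000 maxstep 0.19 margin 0.23
5 ([-0.01, 0.0, 1.4], [-0.0, -0.0, 0.0001]) q [-0.22, 0.18, 0.71, 2.29, -1.12, 0.4, -0.14] err 0.0000 maxstep 0.13 margin 0.20
4 ([0.0, 0.0, 1.0], [-0.0, -0.0, -0.0]) q [-0.14, 0.3, 0.63, 2.27, -1.38, 0.4, 0.09] err 0.0000 maxstep 0.07 margin 0.06
```

B is released (force about 0). Backing off now.

Emit:
send_rows:
  commands:
    - [[0,0,-1.5],[0,0,0],1]
    - [[0,0,-2.2],[0,0,0],1]
    - [[0,0,-2.3],[0,0,0],1]
    - [[0,0,-2.5],[0,0,0],1]
    - [[0,0,-2.5],[0,0,0],1]

```text
time_s: 17.45
ee_pos: [0.4889, 0.3751, 0.1885]
orientation: [3.0, -0.593, 0.108]
force: [-0.6, 0.8, -0.3]
width: 0.0855
```

```bash
cat > t7.py <<'E'
from kin import *; from h import *
from workcell import r,optics
import io,contextlib
st=r.get_state();q=np.array(st["joint_pos"]);print(st["time_s"],q.round(2),st["ee_pos"].round(4))
p0=np.array(st["ee_pos"]);pm,_=fk(q,P,SG);off=pm-p0
for t,az in [(32.5,0.02),(31,.0)]:
  Rg=hand(np.radians(t),az,-1);z=Rg.as_matrix()[:,2];G=np.array([.536,-.1503,.055])+.008*z
  for wp,wa in [([.45,-.2,.2],-.4),([.5,-.2,.16],0.),([.5,-.3,.16],-.2),([.55,-.25,.25],-.6)]:
    print(t,az,wp,wa)
    with contextlib.redirect_stdout(io.StringIO()) as f:
      route(q,[([.43+off[0],.05,.25],hand(.15,0,-1),9),(np.array(wp)+[off[0],0,0],hand(.1,wa,-1),10),(G-.11*z+off,Rg,12),(G-.04*z+off,Rg,5),(G+off,Rg,4)])
    print("\n".join(l[l.index("q ["):] for l in f.getvalue().splitlines()[1:]))
s,t=load("scene2"),load("top2")
a=cv2.resize(s["pixels"][90:230,290:450],None,fx=2.5,fy=2.5)
s=optics.snapshot("scene");np.savez("scene3.npz",**s);t=optics.snapshot("top");np.savez("top3.npz",**t)
a=cv2.resize(s["pixels"][90:230,290:450],None,fx=2.5,fy=2.5);b=cv2.resize(t["pixels"][120:260,120:300],None,fx=2.2,fy=2.5)
cv2.imwrite("pics/placed1.png",np.hstack([a,b])[:,:,::-1])
E
python3 t7.py
```

```text
17.45 [-1.07  0.27  0.07  1.82  0.69  0.91 -2.91] [0.4889 0.3751 0.1885]
32.5 0.02 [0.45, -0.2, 0.2] -0.4
q [-0.27, 0.17, 0.77, 1.78, -0.14, 1.14, -1.44] err 0.0000 maxstep 0.05 margin 0.23
q [-0.34, -0.05, 0.82, 2.28, -0.57, 0.46, -0.6] err 0.0000 maxstep 0.17 margin 0.25
q [-0.22, 0.19, 0.73, 2.28, -1.13, 0.44, -0.1] err 0.0000 maxstep 0.12 margin 0.24
q [-0.15, 0.3, 0.65, 2.27, -1.37, 0.44, 0.12] err 0.0000 maxstep 0.07 margin 0.07
32.5 0.02 [0.5, -0.2, 0.16] 0.0
q [-0.16, 0.31, 0.69, 1.73, -0.28, 1.1, -0.95] err 0.0000 maxstep 0.09 margin 0.23
q [-0.2, -0.04, 0.69, 2.28, -0.59, 0.46, -0.59] err 0.0000 maxstep 0.09 margin 0.26
q [-0.11, 0.17, 0.61, 2.28, -1.09, 0.41, -0.13] err 0.0000 maxstep 0.10 margin 0.21
q [-0.04, 0.28, 0.53, 2.27, -1.35, 0.4, 0.1] err 0.0000 maxstep 0.07 margin 0.09
32.5 0.02 [0.5, -0.3, 0.16] -0.2
q [0.02, 0.41, 0.72, 1.61, -0.35, 1.14, -0.95] err 0.0000 maxstep 0.09 margin 0.23
q [-0.14, -0.04, 0.63, 2.28, -0.59, 0.46, -0.58] err 0.0000 maxstep 0.08 margin 0.26
q [-0.06, 0.17, 0.55, 2.28, -1.07, 0.4, -0.14] err 0.0000 maxstep 0.10 margin 0.20
q [0.01, 0.28
[... 1191 characters left out ...]
0.2
q [0.02, 0.41, 0.72, 1.61, -0.35, 1.14, -0.95] err 0.0000 maxstep 0.09 margin 0.23
q [-0.17, -0.03, 0.62, 2.25, -0.5, 0.48, -0.72] err 0.0000 maxstep 0.06 margin 0.27
q [-0.07, 0.17, 0.54, 2.26, -0.95, 0.39, -0.3] err 0.0000 maxstep 0.09 margin 0.19
q [0.01, 0.27, 0.44, 2.25, -1.2, 0.36, -0.07] err 0.0000 maxstep 0.06 margin 0.16
31 0.0 [0.55, -0.25, 0.25] -0.6
q [-0.11, 0.4, 0.73, 1.4, -0.27, 1.34, -1.56] err 0.0000 maxstep 0.06 margin 0.23
q [-0.24, -0.04, 0.7, 2.25, -0.49, 0.48, -0.73] err 0.0000 maxstep 0.18 margin 0.26
q [-0.13, 0.17, 0.61, 2.26, -0.97, 0.4, -0.28] err 0.0000 maxstep 0.10 margin 0.20
q [-0.05, 0.28, 0.51, 2.25, -1.22, 0.38, -0.05] err 0.0000 maxstep 0.06 margin 0.18
```

View pics/placed1.png

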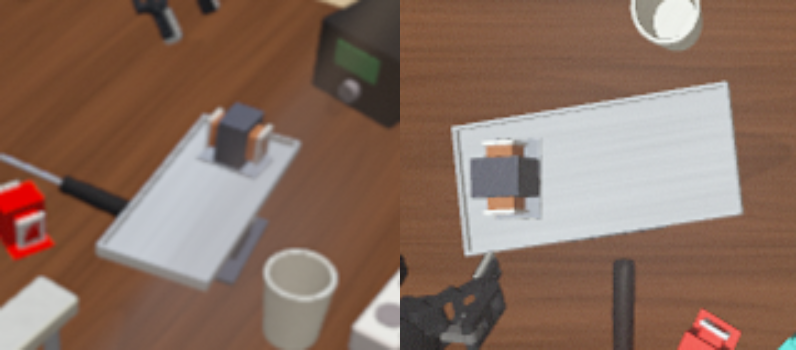

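B stands upright on the +y end and the tray is tipped to its stop there. Now A.

```bash
python3 - <<'E'
from kin import *; from h import *
from workcell import r
st=r.get_state();p1,R1=np.array([.43,.05,.25]),hand(.15,0,-1);p2,R2=np.array([.5,-.2,.17]),hand(.1,0,-1)
p2=np.array([.47,-.2,.19]);R2=hand(.1,-.2,-1)
plan(st,p1,R1,n=9);plan(dict(ee_pos=p1,orientation=R1.as_euler("xyz")),p2,R2,n=8)
E
```

```text
rows 9 shift_cm [-0.51, 3.67, -0.69] turn [0.0102, -0.0503, 0.008] dist 0.3391
rows 8 shift_cm [0.67, 3.08, 0.84] turn [-0.0031, -0.0062, 0.0248] dist 0.2602
```

Emit:
send_rows:
  commands:
    - [[-0.51,3.67,-0.69],[0.0102,-0.0503,0.008],1]
    - [[-0.51,3.67,-0.69],[0.0102,-0.0503,0.008],1]
    - [[-0.51,3.67,-0.69],[0.0102,-0.0503,0.008],1]
    - [[-0.51,3.67,-0.69],[0.0102,-0.0503,0.008],1]
    - [[-0.51,3.67,-0.69],[0.0102,-0.0503,0.008],1]
    - [[-0.51,3.67,-0.69],[0.0102,-0.0503,0.008],1]
    - [[-0.51,3.67,-0.69],[0.0102,-0.0503,0.008],1]
    - [[-0.51,3.67,-0.69],[0.0102,-0.0503,0.008],1]
    - [[-0.51,3.67,-0.69],[0.0102,-0.0503,0.008],1]

```text
time_s: 18.45
ee_pos: [0.4292, 0.0447, 0.2485]
orientation: [3.135, -0.145, -0.005]
force: [0.9, -0.5, -0.0]
width: 0.0852
```

Emit:
send_rows:
  commands:
    - [[0.67,3.08,0.84],[-0.0031,-0.0062,0.0248],1]
    - [[0.67,3.08,0.84],[-0.0031,-0.0062,0.0248],1]
    - [[0.67,3.08,0.84],[-0.0031,-0.0062,0.0248],1]
    - [[0.67,3.08,0.84],[-0.0031,-0.0062,0.0248],1]
    - [[0.67,3.08,0.84],[-0.0031,-0.0062,0.0248],1]
    - [[0.67,3.08,0.84],[-0.0031,-0.0062,0.0248],1]
    - [[0.67,3.08,0.84],[-0.0031,-0.0062,0.0248],1]
    - [[0.67,3.08,0.84],[-0.0031,-0.0062,0.0248],1]
    - [[0,0,0],[0,0,0],1]

```text
time_s: 19.35
ee_pos: [0.4661, -0.2102, 0.1889]
orientation: [3.129, -0.096, -0.213]
force: [-0.4, -0.2, 0.2]
width: 0.0853
```

```bash
python3 - <<'E'
from kin import *; from h import *
from workcell import r
st=r.get_state();q=np.array(st["joint_pos"]);p0=np.array(st["ee_pos"]);pm,_=fk(q,P,SG);off=pm-p0
print(st["time_s"],q.round(2),p0.round(4),off.round(3))
Rg=hand(np.radians(32),.0,-1);z=Rg.as_matrix()[:,2];G=np.array([.537,-.1503,.055])+.008*z
route(q,[(G-.1*z+off,Rg,11),(G+off,Rg,8)])
plan(st,G-.1*z,Rg,n=11)
E
```

```text
19.35 [-0.23  0.21  0.74  1.78 -0.17  1.12 -1.23] [ 0.4661 -0.2102  0.1889] [-0.003  0.007 -0.004]
11 ([-0.02, -0.56, 0.53], [0.0076, 0.042, -0.0184]) q [-0.28, -0.02, 0.73, 2.29, -0.58, 0.42, -0.64] err 0.0000 maxstep 0.15 margin 0.22
8 ([-0.0, -0.0, 1.25], [-0.0, 0.0, 0.0]) q [-0.09, 0.28, 0.55, 2.28, -1.34, 0.37, 0.06] err 0.0000 maxstep 0.11 margin 0.10
rows 11 shift_cm [-0.02, -0.56, 0.53] turn [0.0074, 0.042, -0.0183] dist 0.0848
```

Emit:
send_rows:
  commands:
    - [[-0.02,-0.56,0.53],[0.0074,0.042,-0.0183],1]
    - [[-0.02,-0.56,0.53],[0.0074,0.042,-0.0183],1]
    - [[-0.02,-0.56,0.53],[0.0074,0.042,-0.0183],1]
    - [[-0.02,-0.56,0.53],[0.0074,0.042,-0.0183],1]
    - [[-0.02,-0.56,0.53],[0.0074,0.042,-0.0183],1]
    - [[-0.02,-0.56,0.53],[0.0074,0.042,-0.0183],1]
    - [[-0.02,-0.56,0.53],[0.0074,0.042,-0.0183],1]
    - [[-0.02,-0.56,0.53],[0.0074,0.042,-0.0183],1]
    - [[-0.02,-0.56,0.53],[0.0074,0.042,-0.0183],1]
    - [[-0.02,-0.56,0.53],[0.0074,0.042,-0.0183],1]
    - [[-0.02,-0.56,0.53],[0.0074,0.042,-0.0183],1]
    - [[0,0,0],[0,0,0],1]

```text
time_s: 20.55
ee_pos: [0.4878, -0.1421, 0.1324]
orientation: [-3.133, -0.558, 0.006]
force: [-0.4, -0.0, -1.0]
width: 0.0854
```

```bash
python3 - <<'E'
from kin import *; from h import *
from workcell import r
st=r.get_state();q=np.array(st["joint_pos"]);p0=np.array(st["ee_pos"])
print(st["time_s"],q.round(2),p0.round(4),st["orientation"])
Rg=hand(np.radians(32),.0,-1);z=Rg.as_matrix()[:,2];G=np.array([.537,-.1503,.055])+.008*z
plan(st,G-.08*z,Rg,n=2);plan(st,G,Rg,n=8)
E
```

```text
20.55 [-0.28 -0.02  0.7   2.28 -0.55  0.42 -0.68] [ 0.4878 -0.1421  0.1324] [-3.13288382 -0.55766568  0.00563001]
rows 2 shift_cm [0.03, 0.42, 0.98] turn [-0.0058, 0.0004, 0.0024] dist 0.0213
rows 8 shift_cm [0.01, 0.11, 1.25] turn [-0.0015, 0.0001, 0.0006] dist 0.1
```

Emit:
send_rows:
  commands:
    - [[0.03,0.42,1.0],[-0.0058,0,0.0024],1]
    - [[0.03,0.42,1.0],[-0.0058,0,0.0024],1]
    - [[0,0,1.5],[0,0,0],1]
    - [[0,0,1.5],[0,0,0],1]
    - [[0,0,1.5],[0,0,0],1]
    - [[0,0,0],[0,0,0],1]

```text
time_s: 21.15
ee_pos: [0.5258, -0.1516, 0.0787]
orientation: [3.139, -0.559, 0.002]
force: [-0.5, -0.4, 0.5]
width: 0.0853
```

```bash
python3 - <<'E'
from kin import *; from h import *
from workcell import r
st=r.get_state();q=np.array(st["joint_pos"]);p0=np.array(st["ee_pos"])
print(st["time_s"],q.round(2),p0.round(4),st["orientation"],st["force"])
Rg=hand(np.radians(32),.0,-1);z=Rg.as_matrix()[:,2];G=np.array([.537,-.1503,.055])+.008*z
plan(st,G,Rg,n=3)
c,im,_=wristcam("w5");cv2.imwrite("pics/w5.png",cv2.resize(im,(480,300))[:,:,::-1])
E
```

```text
21.15 [-0.18  0.2   0.64  2.27 -1.08  0.38 -0.2 ] [ 0.5258 -0.1516  0.0787] [ 3.13882494e+00 -5.58877938e-01  1.93017450e-03] [-0.51349096 -0.4471507   0.4731949 ]
rows 3 shift_cm [-0.1, -0.05, 1.13] turn [0.0006, -0.0001, 0.0005] dist 0.0342
```

View pics/w5.png

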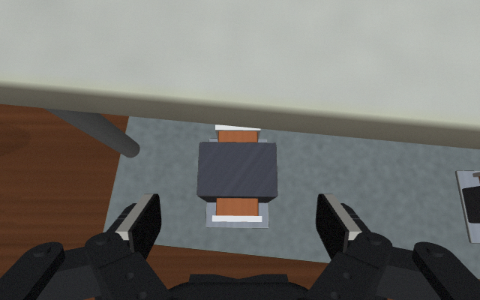

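A's core (at (237,170)) is centred between the fingers. I'll finish the reach, grip, lift and draw out.

Emit:
send_rows:
  commands:
    - [[-0.1,-0.05,1.13],[0,0,0],1]
    - [[-0.1,-0.05,1.13],[0,0,0],1]
    - [[-0.1,-0.05,1.13],[0,0,0],1]
    - [[0,0,0],[0,0,0],1]
    - [[0,0,0],[0,0,0],0.6]
    - [[0,0,0],[0,0,0],0.5]
    - [[0,0,0],[0,0,0],0.4]
    - [[0,0,0],[0,0,0],0.3]
    - [[0,0,0],[0,0,0],0.3]
    - [[0,0,0],[0,0,0],0.3]
  newtons: 70

```text
time_s: 22.2
ee_pos: [0.5413, -0.1512, 0.051]
orientation: [3.138, -0.564, 0.001]
force: [-4.7, 1.1, 6.8]
width: 0.0518
```

```bash
python3 - <<'E'
from kin import *; from h import *
from workcell import r
st=r.get_state();q=np.array(st["joint_pos"]);p0=np.array(st["ee_pos"]);pm,Rm=fk(q,P,SG);off=pm-p0
print(st["time_s"],q.round(2),p0.round(4),st["orientation"],st["force"],st["width"])
R0=Ro.from_euler("xyz",st["orientation"])
print("up 2cm",R0.inv().apply([0,0,2]).round(2),"-x10 up1",R0.inv().apply([-10,0.5,1]).round(2))
for e in [np.array([-.1,.005,.03]),np.array([-.08,-.03,.05])]:
  route(q,[(pm+[0,0,.02],Rm,3),(pm+e,Rm,6),(pm+e+[0,.01,.1],hand(.1,-.2,-1),11)])
E
```

```text
22.2 [-0.1   0.28  0.55  2.26 -1.32  0.36  0.02] [ 0.5413 -0.1512  0.051 ] [ 3.13832925e+00 -5.63944378e-01  1.32519440e-03] [-4.74661569  1.06427005  6.83090934] 0.05177035661704645
up 2cm [ 1.07  0.01 -1.69] -x10 up1 [-7.92 -0.49 -6.19]
3 ([0.36, 0.01, -0.56], [0.0, 0.0, 0.0]) q [-0.16, 0.24, 0.61, 2.24, -1.16, 0.37, -0.14] err 0.0000 maxstep 0.05 margin 0.12
6 ([-1.32, -0.07, -1.03], [-0.0, -0.0, 0.0]) q [-0.16, 0.02, 0.66, 2.44, -0.98, 0.32, -0.18] err 0.0000 maxstep 0.05 margin 0.12
11 ([0.31, -0.1, -0.87], [-0.0048, -0.0421, 0.0173]) q [-0.2, 0.1, 0.51, 1.88, -0.07, 1.08, -1.44] err 0.0000 maxstep 0.36 margin 0.12
3 ([0.36, 0.01, -0.56], [0.0, 0.0, 0.0]) q [-0.16, 0.24, 0.61, 2.24, -1.16, 0.37, -0.14] err 0.0000 maxstep 0.05 margin 0.12
6 ([-0.86, 0.51, -1.13], [-0.0, -0.0, 0.0]) q [-0.14, 0.05, 0.72, 2.34, -0.9, 0.42, -0.23] err 0.0000 maxstep 0.05 margin 0.17
11 ([0.31, -0.1, -0.86], [-0.0048, -0.0421, 0.0173]) q [-0.27, 0.17, 0.68, 1.78, -0.14, 1.14, -1.31] err 0.0000 maxstep 0.26 margin 0.22
```

Emit:
send_rows:
  commands:
    - [[0.36,0.01,-0.56],[0,0,0],0.3]
    - [[0.36,0.01,-0.56],[0,0,0],0.3]
    - [[0.36,0.01,-0.56],[0,0,0],0.3]
    - [[-0.86,0.51,-1.13],[0,0,0],0.3]
    - [[-0.86,0.51,-1.13],[0,0,0],0.3]
    - [[-0.86,0.51,-1.13],[0,0,0],0.3]
    - [[-0.86,0.51,-1.13],[0,0,0],0.3]
    - [[-0.86,0.51,-1.13],[0,0,0],0.3]
    - [[-0.86,0.51,-1.13],[0,0,0],0.3]
    - [[0,0,0],[0,0,0],0.3]

```text
time_s: 23.2
ee_pos: [0.4586, -0.1821, 0.0987]
orientation: [3.14, -0.56, -0.002]
force: [0.5, 1.2, -4.1]
width: 0.0513
```

Emit:
send_rows:
  commands:
    - [[0.28,-0.09,-0.8],[-0.0044,-0.0386,0.0159],0.3]
    - [[0.28,-0.09,-0.8],[-0.0044,-0.0386,0.0159],0.3]
    - [[0.28,-0.09,-0.8],[-0.0044,-0.0386,0.0159],0.3]
    - [[0.28,-0.09,-0.8],[-0.0044,-0.0386,0.0159],0.3]
    - [[0.28,-0.09,-0.8],[-0.0044,-0.0386,0.0159],0.3]
    - [[0.28,-0.09,-0.8],[-0.0044,-0.0386,0.0159],0.3]
    - [[0.28,-0.09,-0.8],[-0.0044,-0.0386,0.0159],0.3]
    - [[0.28,-0.09,-0.8],[-0.0044,-0.0386,0.0159],0.3]
    - [[0.28,-0.09,-0.8],[-0.0044,-0.0386,0.0159],0.3]
    - [[0.28,-0.09,-0.8],[-0.0044,-0.0386,0.0159],0.3]
    - [[0.28,-0.09,-0.8],[-0.0044,-0.0386,0.0159],0.3]
    - [[0.28,-0.09,-0.8],[-0.0044,-0.0386,0.0159],0.3]

```text
time_s: 24.4
ee_pos: [0.4604, -0.1713, 0.1991]
orientation: [-3.132, -0.096, -0.195]
force: [0.2, 0.4, -4.2]
width: 0.0516
```

```bash
cat > t8.py <<'E'
from kin import *; from h import *
from workcell import r
st=r.get_state();q=np.array(st["joint_pos"]);p0=np.array(st["ee_pos"]);pm,_=fk(q,P,SG);off=pm-p0
print(st["time_s"],q.round(2),p0.round(4),st["orientation"],st["force"],st["width"])
# where B stands: dark core top in top3 view
T=load("top3");c=cam(T);hsv=cv2.cvtColor(T["pixels"],cv2.COLOR_RGB2HSV)
im=T["pixels"].astype(int);m=((im.sum(2)<330)&(abs(im[...,0]-im[...,2])<40)).astype(np.uint8);m[:165]=0;m[215:]=0;m[:,:145]=0;m[:,195:]=0
k=max(cv2.findContours(m,0,2)[0],key=cv2.contourArea);print("dark rect",cv2.boundingRect(k),cv2.minAreaRect(k))
mid=np.array([.5587,.2716]);ty=np.array([-.136,.9907]);cc=np.r_[mid-.09*ty,.068+.0398]
R=hand(np.radians(32.3),-.1,-1)
tp=cc+[.003,0,0];print("TCP target",tp)
p1,R1=np.array([.45,.0,.25]),hand(.1,0,-1)
route(q,[(p1+off,R1,7),(tp+[-.02,0,.1]+off,R,10),(tp+off,R,6)])
plan(st,p1,R1,n=7);plan(dict(ee_pos=p1,orientation=R1.as_euler("xyz")),tp+[-.02,0,.1],R,n=10)
E
python3 t8.py
```

```text
24.4 [-0.27  0.15  0.69  1.8  -0.14  1.14 -1.3 ] [ 0.4604 -0.1713  0.1991] [-3.13163143 -0.09610871 -0.19517236] [ 0.20155604  0.42958527 -4.22771375] 0.05163535231852893
dark rect (171, 182, 13, 17) ((177.7225341796875, 190.80348205566406), (11.100174903869629, 16.270118713378906), 8.746162414550781)
TCP target [0.57394  0.182437 0.1078  ]
7 ([-0.35, -2.42, -0.75], [0.0016, 0.0004, -0.028]) q [-0.53, 0.0, 0.49, 1.8, 0.0, 1.24, -1.61] err 0.0000 maxstep 0.05 margin 0.30
10 ([0.79, -1.87, 0.69], [-0.0033, 0.0463, 0.0096]) q [-0.8, 0.06, 0.24, 1.99, 0.51, 0.68, -2.57] err 0.0000 maxstep 0.13 margin 0.27
6 ([-0.6, -0.04, 1.59], [-0.0, 0.0001, -0.0001]) q [-0.8, 0.24, 0.29, 2.08, 0.62, 0.43, -2.72] err 0.0000 maxstep 0.04 margin 0.23
rows 7 shift_cm [-0.35, -2.42, -0.75] turn [0.0013, 0.0004, -0.0277] dist 0.179
rows 10 shift_cm [0.79, -1.87, 0.69] turn [-0.0033, 0.0463, 0.0095] dist 0.2142
```

Emit:
send_rows:
  commands:
    - [[-0.35,-2.42,-0.75],[0.0013,0.0004,-0.0277],0.3]
    - [[-0.35,-2.42,-0.75],[0.0013,0.0004,-0.0277],0.3]
    - [[-0.35,-2.42,-0.75],[0.0013,0.0004,-0.0277],0.3]
    - [[-0.35,-2.42,-0.75],[0.0013,0.0004,-0.0277],0.3]
    - [[-0.35,-2.42,-0.75],[0.0013,0.0004,-0.0277],0.3]
    - [[-0.35,-2.42,-0.75],[0.0013,0.0004,-0.0277],0.3]
    - [[-0.35,-2.42,-0.75],[0.0013,0.0004,-0.0277],0.3]

```text
time_s: 25.1
ee_pos: [0.4491, 0.0003, 0.2495]
orientation: [3.141, -0.101, 0.001]
force: [0.5, -0.9, -4.2]
width: 0.0519
```

Emit:
send_rows:
  commands:
    - [[0.79,-1.87,0.69],[-0.0033,0.0463,0.0095],0.3]
    - [[0.79,-1.87,0.69],[-0.0033,0.0463,0.0095],0.3]
    - [[0.79,-1.87,0.69],[-0.0033,0.0463,0.0095],0.3]
    - [[0.79,-1.87,0.69],[-0.0033,0.0463,0.0095],0.3]
    - [[0.79,-1.87,0.69],[-0.0033,0.0463,0.0095],0.3]
    - [[0.79,-1.87,0.69],[-0.0033,0.0463,0.0095],0.3]
    - [[0.79,-1.87,0.69],[-0.0033,0.0463,0.0095],0.3]
    - [[0.79,-1.87,0.69],[-0.0033,0.0463,0.0095],0.3]
    - [[0.79,-1.87,0.69],[-0.0033,0.0463,0.0095],0.3]
    - [[0.79,-1.87,0.69],[-0.0033,0.0463,0.0095],0.3]
    - [[0,0,0],[0,0,0],0.3]

```text
time_s: 26.2
ee_pos: [0.5515, 0.1853, 0.205]
orientation: [3.139, -0.563, -0.092]
force: [-0.7, 0.7, -5.0]
width: 0.0514
```

```bash
python3 - <<'E'
from kin import *; from h import *
from workcell import r,optics
f=[]
for i in range(8):
    st=r.get_state();f.append(st["force"][2]);optics.snapshot("wrist")
print("fz",np.round(f,2),np.mean(f))
q=np.array(st["joint_pos"]);print(st["time_s"],q.round(2),st["ee_pos"].round(4),st["orientation"],st["width"])
mid=np.array([.5587,.2716]);ty=np.array([-.136,.9907]);tp=np.r_[mid-.092*ty+[.003,0],.1078]
R=hand(np.radians(32.3),-.1,-1)
plan(st,tp+[0,0,.024],R,n=5)
E
```

```text
fz [-5.04 -5.   -4.91 -5.27 -4.39 -4.52 -5.41 -4.8 ] -4.917162603933388
26.55 [-0.78  0.07  0.23  1.99  0.51  0.69 -2.56] [0.554  0.1795 0.2082] [ 3.14035694 -0.56669455 -0.10167421] 0.051749762335020114
rows 5 shift_cm [-0.48, -0.06, 1.5] turn [0.0004, -0.0006, -0.0003] dist 0.079
```

Emit:
send_rows:
  commands:
    - [[-0.48,-0.06,1.5],[0,0,0],0.3]
    - [[-0.48,-0.06,1.5],[0,0,0],0.3]
    - [[-0.48,-0.06,1.5],[0,0,0],0.3]
    - [[-0.48,-0.06,1.5],[0,0,0],0.3]
    - [[-0.48,-0.06,1.5],[0,0,0],0.3]
    - [[0,0,0],[0,0,0],0.3]

```text
time_s: 27.2
ee_pos: [0.573, 0.18, 0.1296]
orientation: [3.136, -0.564, -0.098]
force: [-0.6, -0.9, -5.2]
width: 0.0519
```

```bash
python3 - <<'E'
from kin import *; from h import *
from workcell import r,optics
st=r.get_state();print(st["time_s"],st["ee_pos"].round(4),st["orientation"],st["force"],st["width"])
mid=np.array([.5587,.2716]);ty=np.array([-.136,.9907]);tp=np.r_[mid-.092*ty+[.003,0],.1078]
R=hand(np.radians(32.3),-.1,-1)
plan(st,tp+[0,0,.001],R,n=8)
E
```

```text
27.2 [0.573  0.18   0.1296] [ 3.13604478 -0.5635036  -0.09848292] [-0.60354535 -0.94373944 -5.15897508] 0.051927807988716004
rows 8 shift_cm [-0.13, -0.01, 0.23] turn [0.0006, 0.0, 0.0002] dist 0.0208
```

Emit:
send_rows:
  commands:
    - [[-0.13,0,0.23],[0,0,0],0.3]
    - [[-0.13,0,0.23],[0,0,0],0.3]
    - [[-0.13,0,0.23],[0,0,0],0.3]
    - [[-0.13,0,0.23],[0,0,0],0.3]
    - [[-0.13,0,0.23],[0,0,0],0.3]
    - [[-0.13,0,0.23],[0,0,0],0.3]
    - [[-0.13,0,0.23],[0,0,0],0.3]
    - [[-0.13,0,0.23],[0,0,0],0.3]
    - [[0,0,0],[0,0,0],0.3]

```text
time_s: 28.1
ee_pos: [0.5757, 0.1808, 0.1109]
orientation: [3.139, -0.567, -0.099]
force: [-0.4, -2.1, -2.7]
width: 0.0515
```

```bash
python3 - <<'E'
from kin import *; from h import *
from workcell import r,optics
st=r.get_state();print(st["time_s"],st["ee_pos"].round(4),st["orientation"],st["force"],st["moment"],st["width"])
# tray rim corners: yaw/tilt from top view is weak; use scene view +-y rim later
E
```

```text
28.1 [0.5757 0.1808 0.1109] [ 3.13919494 -0.56749063 -0.0994119 ] [-0.36516987 -2.06221903 -2.71080905] [-0.39109095  0.86525896 -0.25500255] 0.05148820758451208
```

Emit:
send_rows:
  commands:
    - [[-0.1,0,0.15],[0,0,0],0.3]
    - [[-0.08,0,0.13],[0,0,0],0.3]
    - [[0,0,0],[0,0,0],0.3]
    - [[0,0,0],[0,0,0],0.3]

```text
time_s: 28.5
ee_pos: [0.5758, 0.1815, 0.1079]
orientation: [3.14, -0.568, -0.099]
force: [1.0, -1.4, -1.0]
width: 0.0516
```

```bash
python3 - <<'E'
from kin import *; from h import *
from workcell import r,optics
f=[]
for i in range(5):
    st=r.get_state();f.append(st["force"]);optics.snapshot("wrist")
print(np.mean(f,0),st["time_s"],st["ee_pos"].round(4),st["width"])
E
```

```text
[ 1.10454709 -1.74256282 -0.86171308] 28.7 [0.5756 0.1816 0.1079] 0.05178061845316954
```

Emit:
send_rows:
  commands:
    - [[-0.06,0,0.1],[0,0,0],0.3]
    - [[0,0,0],[0,0,0],0.3]
    - [[0,0,0],[0,0,0],0.6]
    - [[0,0,0],[0,0,0],0.68]
    - [[0,0,0],[0,0,0],0.76]
    - [[0,0,0],[0,0,0],0.85]
    - [[0,0,0],[0,0,0],1]
    - [[0,0,0],[0,0,0],1]
    - [[0,0,0],[0,0,0],1]

```text
time_s: 29.65
ee_pos: [0.5753, 0.1816, 0.1064]
orientation: [3.14, -0.567, -0.099]
force: [-0.1, 0.4, -0.2]
width: 0.0855
```

Emit:
send_rows:
  commands:
    - [[0,0,-1.5],[0,0,0],1]
    - [[0,0,-2.2],[0,0,0],1]
    - [[0,0,-2.5],[0,0,0],1]
    - [[0,0,-2.5],[0,0,0],1]
    - [[0,0,-2.5],[0,0,0],1]
    - [[0,0,0],[0,0,0],1]
    - [[0,0,0],[0,0,0],1]
    - [[0,0,0],[0,0,0],1]

```text
time_s: 30.45
ee_pos: [0.5153, 0.1867, 0.1997]
orientation: [3.138, -0.566, -0.099]
force: [0.1, -0.5, -0.6]
width: 0.0856
```

```bash
python3 - <<'E'
from kin import *; from h import *
from workcell import r,optics
st=r.get_state();print(st["time_s"],st["joint_pos"].round(2),st["ee_pos"].round(4),st["force"],st["width"])
s=optics.snapshot("scene");np.savez("scene4.npz",**s);t=optics.snapshot("top");np.savez("top4.npz",**t)
a=cv2.resize(s["pixels"][100:230,310:430],None,fx=3.3,fy=3.3,interpolation=cv2.INTER_CUBIC);b=cv2.resize(t["pixels"][140:240,130:290],None,fx=2.5,fy=4.29*0+3.3,interpolation=cv2.INTER_CUBIC)
b=np.pad(b,((0,a.shape[0]-b.shape[0]),(0,0),(0,0)));cv2.imwrite("pics/placed2.png",np.hstack([a,b])[:,:,::-1]);print(a.shape,b.shape)
# predicted pixel of tray rim corners level vs tipped, and change since the first (level) picture
mid=np.array([.5587,.2716,.055]);tx=np.array([.9907,.136,0]);ty=np.array([-.136,.9907,0])
for n in ("scene4","top4"):
    c=cam(load(n))
    for a in (-.04,0,.04):
        rot=Ro.from_rotvec(a*tx)
        print(n,a,[proj(c,mid+rot.apply(tx*sx*.065+ty*sy*.16+[0,0,.021])).round(1).tolist() for sx,sy in [(1,1),(1,-1),(-1,-1),(-1,1)]])
E
```

```text
30.45 [-0.85  0.01  0.22  2.06  0.58  0.71 -2.68] [0.5153 0.1867 0.1997] [ 0.09188294 -0.51732691 -0.59513313] 0.08558244339964101
(429, 396, 3) (429, 400, 3)
scene4 -0.04 [[410.6, 143.1], [372.4, 206.2], [328.3, 191.5], [371.8, 132.3]]
scene4 0 [[410.8, 141.6], [372.1, 208.1], [328.1, 193.4], [371.9, 130.8]]
scene4 0.04 [[411.0, 140.1], [371.8, 209.9], [328.0, 195.3], [371.9, 129.3]]
top4 -0.04 [[141.4, 170.1], [269.5, 152.8], [276.3, 205.3], [147.5, 222.3]]
top4 0 [[140.7, 169.8], [270.2, 153.1], [276.9, 205.3], [146.9, 222.3]]
top4 0.04 [[140.1, 169.5], [270.7, 153.4], [277.4, 205.3], [146.3, 222.4]]
```

View pics/placed2.png

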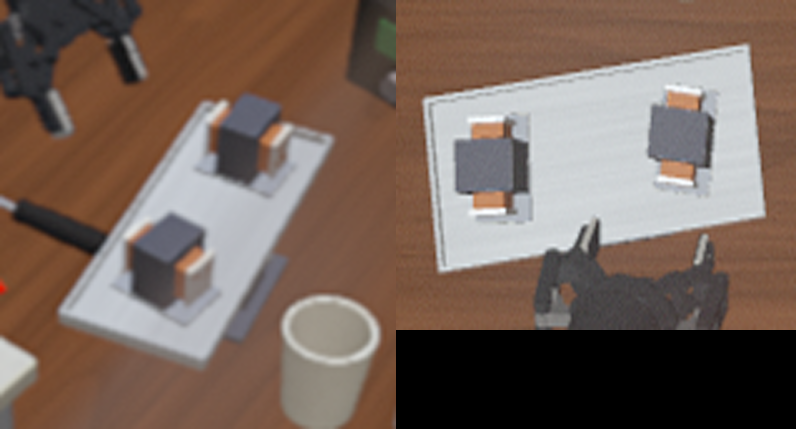

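Both transformers stand upright on the tray. I'll measure the residual tip by comparing the rim ends with the first (empty, level) picture, using the tipped one (-0.12) as a scale check.

```bash
cat > tip.py <<'E'
from h import *
def shift(a,b,box):
    x0,y0,x1,y1=box;M=np.eye(2,3,dtype=np.float32)
    g=lambda i:cv2.GaussianBlur(cv2.cvtColor(i,cv2.COLOR_RGB2GRAY),(0,0),.8)[y0:y1,x0:x1].astype(np.float32)
    cc,M=cv2.findTransformECC(g(a),g(b),M,cv2.MOTION_TRANSLATION,(3,200,1e-6),None,1); return M[:,2].round(2),round(cc,3)
def report(n):
    A,B=load("scene0")["pixels"],load(n)["pixels"]
    for nm,box in [("-y near edge",(330,193,366,216)),("-y right corner",(360,198,380,216)),("+y right corner",(400,132,420,152)),("fixed ref cup",(395,190,425,230))]:
        print(n,nm,*shift(A,B,box))
if __name__=="__main__":
    import sys
    for n in sys.argv[1:]: report(n)
E
python3 tip.py scene3 scene4; sed -i 's/x/x/' tip.py
python3 - <<'E'
from h import *
# positions of both on the tray (top view, core top plane z=.068+.062)
T=load("top4");c=cam(T);im=T["pixels"].astype(int);m=((im.sum(2)<330)&(abs(im[...,0]-im[...,2])<45)).astype(np.uint8);m[:165]=0;m[203:]=0;m[:,:145]=0;m[:,262:]=0
mid=np.array([.5587,.2716]);ty=np.array([-.136,.9907])
for k in sorted(cv2.findContours(m,0,2)[0],key=cv2.contourArea)[-2:]:
    r=cv2.minAreaRect(k);p=onz(c,*r[0],.13);print(r,p.round(4),"tray y",((p[:2]-mid)@ty).round(4))
E
```

```text
scene3 -y near edge [ 9.57 -1.96] 0.963
scene3 -y right corner [ 1.01 -5.17] 0.991
scene3 +y right corner [-0.44  4.44] 0.997
scene3 fixed ref cup [0.01 0.02] 0.999
scene4 -y near edge [2.03 1.52] 0.992
scene4 -y right corner [-0.06  0.51] 0.996
scene4 +y right corner [ 0.14 -0.35] 0.98
scene4 fixed ref cup [0.03 0.03] 0.999
((253.40003967285156, 184.7000274658203), (7.602630615234375, 18.782970428466797), 26.56505012512207) [0.563  0.1553 0.13  ] tray y -0.1158
((177.3927764892578, 189.14462280273438), (9.987524032592773, 24.019994735717773), 2.862405300140381) [0.5515 0.3321 0.13  ] tray y 0.0609
```

The tip is about +0.010 rad, well inside 0.04. One more retreat and settle, then a final check of the tip, positions and bystanders.

Emit:
send_rows:
  commands:
    - [[0,0,-2],[0,0,0],1]
    - [[0,0,-2],[0,0,0],1]
    - [[0,0,0],[0,0,0],1]
    - [[0,0,0],[0,0,0],1]
    - [[0,0,0],[0,0,0],1]
    - [[0,0,0],[0,0,0],1]

```text
time_s: 31.15
ee_pos: [0.494, 0.1889, 0.2333]
orientation: [3.138, -0.566, -0.099]
force: [-0.3, -0.7, -0.1]
width: 0.0852
```

```bash
python3 - <<'E'
from h import *
from workcell import r,optics
s=optics.snapshot("scene");np.savez("scene5.npz",**s);t=optics.snapshot("top");np.savez("top5.npz",**t)
from tip import report,shift
report("scene5")
A,B=load("scene0")["pixels"],s["pixels"]
for n,b in dict(small=(195,312,228,348),spool=(322,285,355,320),meter=(335,248,410,297),screwdriver=(288,150,330,178),pliers=(176,258,215,285)).items():
    print(n,*shift(A,B,b))
c=cam(t);mid=np.array([.5587,.2716]);ty=np.array([-.136,.9907])
for n,u,v in [("B",165.2,190),("A",243.6,180.9)]:
    p=onz(c,u,v,.13);print(n,p.round(3),"tray y",((p[:2]-mid)@ty).round(3))
st=r.get_state();print(st["time_s"],st["force"],st["ee_pos"],np.abs(st["qvel"]).max())
E
```

```text
scene5 -y near edge [1.71 1.46] 0.976
scene5 -y right corner [-0.06  0.51] 0.996
scene5 +y right corner [ 0.13 -0.36] 0.98
scene5 fixed ref cup [0.03 0.03] 0.999
small [ 0.   -0.01] 1.0
spool [-0.01 -0.  ] 1.0
meter [0. 0.] 1.0
screwdriver [ 0.01 -0.  ] 1.0
pliers [0. 0.] 1.0
B [0.549 0.36  0.13 ] tray y 0.089
A [0.572 0.178 0.13 ] tray y -0.094
31.25 [-0.01698717 -1.00262785  0.16208593] [0.49408998 0.18918449 0.23368891] 0.005173903903799404
```

```bash
python3 -c "
from workcell import r
print(r.sign_off())"
```

```text
the job is handed in; nothing more can be done
None
```

The job is handed in at about 31 s of the 72 s allowed. Both large transformers were drawn out from under the lamp bar, tilted 32–34° back (just under the advised 35–45°) because the joint ranges did not allow more. They were set down gently and released on the tray.

**Last checks:**
- **Positions:** the two stand upright at about +89 mm and −94 mm along the tray, on opposite sides of the pivot.
- **Tray:** it rests at about +0.010 rad (limit 0.04), and nothing changed between the last two pictures, 0.7 s apart.
- **Bystanders:** the small transformer, spool, meter, screwdriver, pliers and cup all moved less than 0.05 px in the scene view.
- **Hand:** it was clear of everything, with the wrist force only at noise level.

**What disagreed or failed:**
- My first reach, for transformer A, ran into joint limits, and I re-planned with the hand turned half round.
- An automatic dark-colour fit gave wrong positions on the tray (+61 and −116 mm). I discarded it for points read off the picture, which agree with where the hand released each one.
- One of the tray-rim patches also gave an unreliable shift along the edge, so the tip figure rests on the two corner patches, which agree.

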